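# Load culture dishes on a shaker and lock them with detent collars

### The arm

A 6-joint arm with a two-finger parallel gripper is mounted at the origin on a cart in front of the work surface, level with it; the furniture and walls round the work are solid. World frame = base frame: x ahead of the robot, y to its left, z up, the work surface at z = 0. Lengths are in m, angles in degrees, forces in N, time in s.
With the tool pointing down it reaches from about 0.35 to 0.875 m from the base axis. Payload 4.2 kg.
Tool frame: the origin (TCP) lies on the centre line of the jaws, within the pads' length; the fingertips stand tip_reach ahead of it and the grasp point (between the pads) is the TCP (tip_reach is the distance from the TCP to the fingertips, in m); z points along the fingers, y is the line along which they close (so a half turn about z gives the same grasp; the last joint's range is limited). The gripper opens to 87 mm and grips with 3 to 60 N. Pads are 19 mm wide; open, the fingers measure 117 mm over their backs; the gripper's body (75 mm by 190 mm) begins 51 mm behind the grasp point.
Start: joints at [82.827, 22.042, 0.453, 0, -68.411, -14.817], TCP at [0.234, 0.58, 0.242] pointing down, gripper open.
Joint ranges: [-179.83, 179.83], [-69.29, 118.12], [-61.27, 80.66], [-181.25, 117.63], [-171.15, -9.14], [-177.46, 177.46]. Speed limits (degrees/s): [159.86, 159.86, 180, 180, 180, 180].

### API

Orientations are given as a 3x3 rotation matrix whose columns are the frame's x, y, z axes.
In Python, from station import sense, capture, finish_job, tip_reach gives the robot as it stands.
- The arm moves only by the tool arm_command, never from a script. Its argument "deltas" is a list of rows, each a list of 7 numbers: the turn, a rotation vector about the tool's x, y, z in rad, then the shift along the tool's x, y, z in cm, then the closure, from -1 (fully open) to 1 (shut), so that 0 is half open. In form: [[rx, ry, rz, dx, dy, dz, hand], ...]. A call has 1 to 8 rows; each row is the pose to reach, as a shift and turn from the pose commanded when the call began, along the tool's axes at that moment; what a row does not reach only later rows make up. A row lasts 1/12 s, in which the tool goes at most 41.7 mm and 7.16 degrees, less where a joint would pass 70% of its speed; a pose out of reach is approached as far as the arm can. A call with a gripper value outside its range is refused whole. The fingers move at their own pace and stop on an object; the grip force is fixed at half the most. Time passes only in rows, so rows that repeat a pose let the fingers close. It gives the time, the measured TCP pose, the force, the opening and the grip force at its end, in the units of the state.
- sense(): the state, without advancing time (a new reading comes with each control period).
- capture(name): name is "scene" or "top" or "wrist"; returns a dict with "pixels" (400x640x3 uint8, blue, green, red), "fovy" (degrees; the focal length in pixels is half the picture's height over the tangent of half this angle, whatever the lens; pixels are square), "cx", "cy" (the principal point, pixels), "rvec" (rotation vector, rad) and "tvec" (3), from world to camera coordinates, as OpenCV has them. Camera axes: x right, y down, z forward; pixel columns grow to the right and rows downward; lengths in m; the calibration is good to about 2 mm. A picture is of the moment at which its call begins. There is no depth.
- finish_job(): hands the job in; it is judged then, once.
The state is a dict: "time_s": time; "joints": joint angles; "joint_velocities": joint speeds; "effort": joint torques, N m; "tcp_pos": TCP position; "ee_rot": TCP orientation; "wrist_force": force on the tool from outside, world axes, zero at the start; "moment": the same for the moment, N m; "gripper_width": opening from 0.0 (shut) to 1.0 (fully open); "gripper_force": force on a finger pad.
Only numpy, scipy, OpenCV 4.12 (cv2) and the standard library are available. Lean on these libraries where they do the work, as an engineer would, in place of code of your own. Each camera call takes 0.05 s, during which the arm holds its last target. There are 200 camera calls.

### The job

Load the culture dishes lying on the bench onto the shaker platform, each flat and centred between the stop pins of a bay of its own, locked down by a hold-down collar pushed fully home, past the sprung balls of the post behind it. The collars start clicked on the posts and must come off before a dish can go in; at the end all three must be clicked home on the posts again, also at a bay left empty. Leave the caps, bottles and timer round about where they are.

Things in the scene. Friction and masses are not known exactly. Their poses are not given: they have to be found in the camera images.
- stage: Shaker platform, fixed: a low white housing with an aluminium deck 132 x 330 mm, deck top 40 mm above the bench. Origin: centre of its underside, on the bench; z up, y along its length, +x to its rear (away from the robot). Three bays along y, 105 mm apart; each has a round dish place (centre at x = -18 mm) and 42 mm behind it a post (x = +24 mm).
- bay_1 (a point): Centre of the dish place, +y end bay, on the deck; axes as the platform. Four stop pins (6 mm thick, 10 mm high) stand round it, 32 mm away, 40 degrees either side of +x and of -x: a 54 mm dish set down centrally has 2 mm of play. The +y and -y sides are open for fingers.
- seat_1 (a point): Post axis, +y end bay, at the top of the shoulder (26 mm thick, 16.5 mm above the deck) on which a collar's foot rests when home. Post 16 mm thick, tip tapered over 6.5 mm, ends 39.5 mm above this point. Two sprung balls stand out 3 mm from its +y and -y sides, centred 30.5 mm above this point; forcing a collar past them, down or up, takes about 5 to 12 N.
- bay_2 (a point): Centre of the dish place, middle bay, on the deck; axes as the platform. Four stop pins (6 mm thick, 10 mm high) stand round it, 32 mm away, 40 degrees either side of +x and of -x: a 54 mm dish set down centrally has 2 mm of play. The +y and -y sides are open for fingers.
- seat_2 (a point): Post axis, middle bay, at the top of the shoulder (26 mm thick, 16.5 mm above the deck) on which a collar's foot rests when home. Post 16 mm thick, tip tapered over 6.5 mm, ends 39.5 mm above this point. Two sprung balls stand out 3 mm from its +y and -y sides, centred 30.5 mm above this point; forcing a collar past them, down or up, takes about 5 to 12 N.
- bay_3 (a point): Centre of the dish place, -y end bay, on the deck; axes as the platform. Four stop pins (6 mm thick, 10 mm high) stand round it, 32 mm away, 40 degrees either side of +x and of -x: a 54 mm dish set down centrally has 2 mm of play. The +y and -y sides are open for fingers.
- seat_3 (a point): Post axis, -y end bay, at the top of the shoulder (26 mm thick, 16.5 mm above the deck) on which a collar's foot rests when home. Post 16 mm thick, tip tapered over 6.5 mm, ends 39.5 mm above this point. Two sprung balls stand out 3 mm from its +y and -y sides, centred 30.5 mm above this point; forcing a collar past them, down or up, takes about 5 to 12 N.
- collar_1_mid (a point): Centre (half-way up) of one of three like grey plastic collars: sleeve 30 mm across, 26 mm high, 19 mm bore right through, with a flange 40 mm across, 5 mm thick at its foot; grip the sleeve above it. 50 g, z its axis. Starts home on a post, flange over the dish place's rear edge. Home: the balls have snapped out above its top. Only set on: it hangs on the balls, 34 mm high.
- collar_2_mid (a point): Centre (half-way up) of one of three like grey plastic collars: sleeve 30 mm across, 26 mm high, 19 mm bore right through, with a flange 40 mm across, 5 mm thick at its foot; grip the sleeve above it. 50 g, z its axis. Starts home on a post, flange over the dish place's rear edge. Home: the balls have snapped out above its top. Only set on: it hangs on the balls, 34 mm high.
- collar_3_mid (a point): Centre (half-way up) of one of three like grey plastic collars: sleeve 30 mm across, 26 mm high, 19 mm bore right through, with a flange 40 mm across, 5 mm thick at its foot; grip the sleeve above it. 50 g, z its axis. Starts home on a post, flange over the dish place's rear edge. Home: the balls have snapped out above its top. Only set on: it hangs on the balls, 34 mm high.
- dish_1_mid (a point): Centre (half-way up) of a lidded round culture dish, grey with a clear lid, 54 mm across and 15 mm high, rigid, 40 g, lid fixed. Starts flat on the bench; z up. There are two or three dishes; one that is not there reads None.
- dish_2_mid (a point): Centre (half-way up) of a lidded round culture dish, grey with a clear lid, 54 mm across and 15 mm high, rigid, 40 g, lid fixed. Starts flat on the bench; z up. There are two or three dishes; one that is not there reads None.
- dish_3_mid (a point): Centre (half-way up) of a lidded round culture dish, grey with a clear lid, 54 mm across and 15 mm high, rigid, 40 g, lid fixed. Starts flat on the bench; z up. There are two or three dishes; one that is not there reads None.
- cap_l: Bystander, not to be moved: blue screw cap 47 mm across, 26 mm high, left front. Origin: centre of its underside.
- cap_r: Bystander, not to be moved: blue screw cap 47 mm across, 26 mm high, right front. Origin: centre of its underside.
- small_bottle: Bystander, not to be moved: white bottle with red cap, 44 mm across, 88 mm high, left. Origin: centre of its underside.
- squat_bottle: Bystander, not to be moved: white bottle with red cap, 70 mm across, 101 mm high, right. Origin: centre of its underside.
- slim_timer: Bystander, not to be moved: white timer standing on edge, 15 x 66 x 58 mm, left. Origin: centre of its underside.

How it is judged (in metres and radians):
At the end, for the whole second after the job is handed in: Every dish present lies flat on the deck of a bay, centre within 4.5 mm of the bay's centre and no more than 2 mm above it; all three collars are upright on posts, within 3 mm of the axis and no more than 2.5 mm above fully home; all are at rest (((horizontal distance between dish_1_mid and bay_1 below 0.0045 m and z of dish_1_mid in the frame of bay_1 below 0.0095 m) or (horizontal distance between dish_1_mid and bay_2 below 0.0045 m and z of dish_1_mid in the frame of bay_2 below 0.0095 m) or (horizontal distance between dish_1_mid and bay_3 below 0.0045 m and z of dish_1_mid in the frame of bay_3 below 0.0095 m)) and ((horizontal distance between dish_2_mid and bay_1 below 0.0045 m and z of dish_2_mid in the frame of bay_1 below 0.0095 m) or (horizontal distance between dish_2_mid and bay_2 below 0.0045 m and z of dish_2_mid in the frame of bay_2 below 0.0095 m) or (horizontal distance between dish_2_mid and bay_3 below 0.0045 m and z of dish_2_mid in the frame of bay_3 below 0.0095 m)) and ((horizontal distance between dish_3_mid and bay_1 below 0.0045 m and z of dish_3_mid in the frame of bay_1 below 0.0095 m) or (horizontal distance between dish_3_mid and bay_2 below 0.0045 m and z of dish_3_mid in the frame of bay_2 below 0.0095 m) or (horizontal distance between dish_3_mid and bay_3 below 0.0045 m and z of dish_3_mid in the frame of bay_3 below 0.0095 m)) and ((horizontal distance between collar_1_mid and seat_1 below 0.003 m and z of collar_1_mid in the frame of seat_1 below 0.0155 m) or (horizontal distance between collar_1_mid and seat_2 below 0.003 m and z of collar_1_mid in the frame of seat_2 below 0.0155 m) or (horizontal distance between collar_1_mid and seat_3 below 0.003 m and z of collar_1_mid in the frame of seat_3 below 0.0155 m)) and ((horizontal distance between collar_2_mid and seat_1 below 0.003 m and z of collar_2_mid in the frame of seat_1 below 0.0155 m) or (horizontal distance between collar_2_mid and seat_2 below 0.003 m and z of collar_2_mid in the frame of seat_2 below 0.0155 m) or (horizontal distance between collar_2_mid and seat_3 below 0.003 m and z of collar_2_mid in the frame of seat_3 below 0.0155 m)) and ((horizontal distance between collar_3_mid and seat_1 below 0.003 m and z of collar_3_mid in the frame of seat_1 below 0.0155 m) or (horizontal distance between collar_3_mid and seat_2 below 0.003 m and z of collar_3_mid in the frame of seat_2 below 0.0155 m) or (horizontal distance between collar_3_mid and seat_3 below 0.003 m and z of collar_3_mid in the frame of seat_3 below 0.0155 m)) and angle between each of dish_1_mid, dish_2_mid, dish_3_mid, collar_1_mid, collar_2_mid, collar_3_mid's own z axis and vertical below 0.12 rad and linear speed of each of dish_1, dish_2, dish_3, collar_1, collar_2, collar_3 below 0.02 m/s); the robot touches nothing.
It fails at once if a bystander is moved more than 4 cm or knocked over (distance of any of cap_l, cap_r, small_bottle, squat_bottle, slim_timer from where it was at the start of the episode above 0.04 m or angle between any of cap_l, cap_r, small_bottle, squat_bottle, slim_timer's own z axis and vertical above 0.6 rad).
Of dish_1, dish_2, dish_3 only 2 to 3 are there at a start; the rules pass over those that are not, and their reading is None.
At some moment in a run one of dish_1, dish_2, dish_3 may be knocked a few centimetres aside while the robot is not near it.
Once in a run the grip may slacken for a moment while it holds something.
It also fails if it takes over 210 s, if anything falls off the work surface, if the arm or the gripper's body presses on something with over 40 N, if the wrist force passes 120 N, or if a joint passes its speed limit or range.

## Working session

There is one attempt and no reset: what is moved stays moved. The work goes in short steps, Python scripts to look and compute and a tool call to move; the robot and the scene stay as the last step left them, time stands still between calls to the robot, and variables do not carry over. Pictures are saved under pics/ and viewed, at most 14 in all, crops included, and the job is handed in when it is done.

Besides the shell and the picture viewer there is one more tool, called after "Emit:" by a JSON object that holds its "method" and its "body". arm_command: Moves the arm, as the interface text tells. Its arguments: {"type":"object","properties":{"deltas":{"type":"array"}},"required":["deltas"]}

```bash
mkdir -p pics; cat > h.py <<'E'
import numpy as np, cv2
from station import sense, capture, finish_job, tip_reach
def cam(n):
    c=capture(n); c['R']=cv2.Rodrigues(np.array(c['rvec'],float))[0]; c['t']=np.array(c['tvec'],float).ravel()
    c['f']=200/np.tan(np.radians(c['fovy'])/2); return c
def ray(c,u,v,z):
    d=c['R'].T@np.array([(u-c['cx'])/c['f'],(v-c['cy'])/c['f'],1]); o=-c['R'].T@c['t']
    return o+d*(z-o[2])/d[2]
def proj(c,p):
    q=c['R']@np.array(p,float)+c['t']; return c['f']*q[:2]/q[2]+[c['cx'],c['cy']]
E
python3 - <<'E'
from h import *
for n in ['top','scene']:
    c=cam(n); cv2.imwrite(f'pics/{n}0.png',c['pixels']); print(n,c['f'],-c['R'].T@c['t'],c['R'].round(2).tolist())
s=sense();print(tip_reach,s['tcp_pos'],s['ee_rot'],s['time_s'],s['wrist_force'])
E
```

```text
top 495.44326488091014 [ 0.33977808 -0.01287943  1.49502051] [[0.01, -1.0, 0.0], [-0.99, -0.01, -0.12], [0.12, -0.0, -0.99]]
scene 378.0015629009817 [-0.05455741 -0.41335031  0.84451364] [[0.55, -0.83, -0.01], [-0.62, -0.4, -0.68], [0.56, 0.38, -0.73]]
0.019 [0.23381903 0.5790939  0.24060069] [[ 9.27215550e-01 -3.74527632e-01 -6.14593354e-04]
 [-3.74528121e-01 -9.27213809e-01 -1.79972222e-03]
 [ 1.04186254e-04  1.89891292e-03 -9.99998192e-01]] 0.1 [-0.90994087  0.17461303 -0.6040994 ]
```

View pics/top0.png

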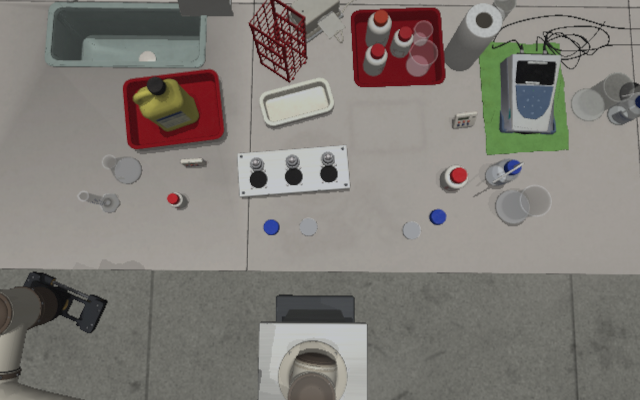

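View pics/scene0.png

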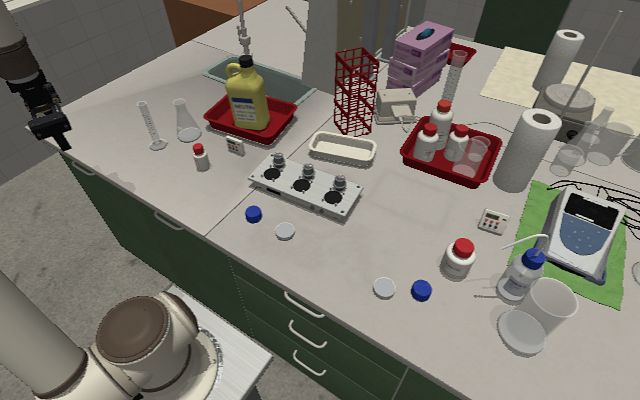

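Top view: platform near (293,172), with dark dish places at (258,179), (293,177) and (328,174) and posts just above them. There are two dishes, at (308,227) and (412,231). The caps are at (271,227) and (438,217).

```bash
python3 - <<'E'
from h import *
c=cam('top'); g=cv2.cvtColor(c['pixels'],cv2.COLOR_BGR2GRAY)
m=(g<60).astype(np.uint8); n,l,st,ce=cv2.connectedComponentsWithStats(m[140:200,230:360])
for i in range(1,n):
    if st[i,4]>60: u,v=ce[i]+[230,140]; print('disc',u,v,st[i,4],ray(c,u,v,.04))
hsv=cv2.cvtColor(c['pixels'],cv2.COLOR_BGR2HSV)
for (u0,v0) in [(308,227),(412,231)]:
    p=c['pixels'][v0-14:v0+15,u0-14:u0+15].astype(int); bg=np.median(p[[0,-1]].reshape(-1,3),0)
    m=(np.abs(p-bg).sum(2)>24).astype(np.uint8); m=cv2.morphologyEx(m,cv2.MORPH_CLOSE,np.ones((5,5)))
    k=max(cv2.findContours(m,0,2)[0],key=cv2.contourArea); (x,y),r=cv2.minEnclosingCircle(k); 
    print('dish',x+u0-14,y+v0-14,r,r*1.48/c['f'],ray(c,x+u0-14,y+v0-14,.0145))
k=cv2.inRange(c['pixels'][140:205,230:360],(200,200,200),(255,255,255)); k=max(cv2.findContours(k,0,2)[0],key=cv2.contourArea)
b=cv2.boxPoints(cv2.minAreaRect(k))+[230,140]; print('stage');[print(ray(c,u,v,.04)) for u,v in b]
for nm,lo,hi in [('blue',(105,150,60),(130,255,255)),('red',(0,150,80),(6,255,255))]:
    n,l,st,ce=cv2.connectedComponentsWithStats(cv2.inRange(hsv,lo,hi))
    for i in range(1,n):
        if 40<st[i,4]<1500 and ce[i][1]>150: print(nm,st[i,4],ray(c,*ce[i],.026 if nm=='blue' else .09))
w=cam('wrist'); s=sense(); R=np.array(s['ee_rot']); print('wrist',w['f'],R.T@(-w['R'].T@w['t']-s['tcp_pos']),(w['R']@R).round(3).tolist())
E
```

```text
disc 328.4319248826291 173.3849765258216 213 [ 0.58904533 -0.04189686  0.04      ]
disc 293.1152073732719 176.1152073732719 217 [0.57974563 0.06306498 0.04      ]
disc 257.8727272727273 178.95 220 [0.57015316 0.16758094 0.04      ]
dish 308.0 232.5 7.017934322357178 0.020964141675405033 [0.41404121 0.01724618 0.0145    ]
dish 407.5 230.5 8.631438255310059 0.025784039310594933 [ 0.42286879 -0.27993717  0.0145    ]Traceback (most recent call last):
  File "<stdin>", line 12, in <module>
ValueError: max() iterable argument is empty
```

```bash
cat >> h.py <<'E'
from scipy.spatial.transform import Rotation as Ro
def go(p,yaw):
    "delta in tool axes (rotvec rad, shift cm) from the present pose to TCP p, pointing down, tool x at yaw deg"
    s=sense(); R=np.array(s['ee_rot']); a=np.radians(yaw)
    T=np.array([[np.cos(a),np.sin(a),0],[np.sin(a),-np.cos(a),0],[0,0,-1]])
    print('go',Ro.from_matrix(R.T@T).as_rotvec().round(4),(100*R.T@(np.array(p)-s['tcp_pos'])).round(2))
E
python3 - <<'E'
from h import *
go([.53,.063,.30],5.2)
w=cam('wrist'); s=sense(); R=np.array(s['ee_rot']); print('wrist',w['f'],R.T@(-w['R'].T@w['t']-s['tcp_pos']),(w['R']@R).round(3).tolist())
E
```

```text
go [ 1.700e-03  3.000e-04 -4.747e-01] [46.79 36.77 -5.86]
wrist 313.11085726272165 [ 0.06583254  0.00087633 -0.14340053] [[0.0, 1.0, -0.001], [-0.97, 0.0, -0.245], [-0.245, 0.001, 0.97]]
```

Emit:
{"method": "arm_command", "body": {"deltas": [[0,0,0,2.9,2.3,-0.7,-1],[0,0,0,5.8,4.6,-1.5,-1],[0,0,0,8.7,6.9,-2.2,-1],[0,0,0,11.6,9.2,-2.9,-1],[0,0,0,14.5,11.5,-3.6,-1],[0,0,0,17.4,13.8,-4.4,-1],[0,0,0,20.3,16.1,-5.1,-1],[0,0,0,23.2,18.4,-5.8,-1]]}}

```text
time_s: 0.87
tcp_pos: [0.3806, 0.3203, 0.3]
ee_rot: [[0.927, -0.374, 0.0], [-0.374, -0.927, 0.0], [-0.0, -0.0, -1.0]]
wrist_force: [0.4, 0.1, 0.6]
gripper_width: 0.997
gripper_force: 0.0
```

Emit:
{"method": "arm_command", "body": {"deltas": [[0,0,-0.06,2.9,2.3,0,-1],[0,0,-0.12,5.9,4.6,0,-1],[0,0,-0.18,8.8,6.9,0,-1],[0,0,-0.24,11.8,9.2,0,-1],[0,0,-0.3,14.7,11.5,0,-1],[0,0,-0.36,17.7,13.8,0,-1],[0,0,-0.42,20.6,16.1,0,-1],[0,0,-0.475,23.6,18.4,0,-1]]}}

```text
time_s: 1.53
tcp_pos: [0.5305, 0.0613, 0.2996]
ee_rot: [[0.996, 0.094, 0.0], [0.094, -0.996, 0.0], [0.0, -0.0, -1.0]]
wrist_force: [0.8, 0.6, 0.1]
gripper_width: 1.0
gripper_force: 0.0
```

Emit:
{"method": "arm_command", "body": {"deltas": [[0,0,0,0,0,0,-1],[0,0,0,0,0,0,-1]]}}

```text
time_s: 1.7
tcp_pos: [0.5305, 0.0613, 0.2989]
ee_rot: [[0.996, 0.087, -0.001], [0.087, -0.996, -0.0], [-0.001, 0.0, -1.0]]
wrist_force: [-0.1, 1.5, -0.9]
gripper_width: 1.0
gripper_force: 0.0
```

```bash
python3 - <<'E'
from h import *
go([.53,.063,.30],5.2); s=sense(); print(s['tcp_pos'],s['time_s'],s['wrist_force'])
c=cam('wrist'); cv2.imwrite('pics/w1.png',c['pixels'])
for n,p in [('st',(.58,.063,.04))]: print(proj(c,p))
E
```

```text
go [ 0.0002  0.0013 -0.0038] [-0.04 -0.18 -0.11]
[0.53054342 0.06126197 0.29887527] 1.7 [-0.14774664  1.49499963 -0.908927  ]
[318.1639999  130.71255588]
```

View pics/w1.png

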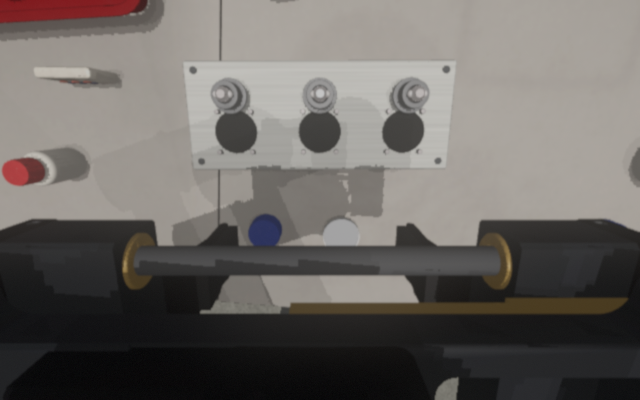

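The wrist view shows the dark dish places at (236,131), (320,131) and (403,131). The collars on their posts are at (229,96), (320,95) and (411,95), the corner screws at (193,70), (446,70), (438,160) and (201,161), the near cap at (265,231) and a dish at (341,235).

```bash
python3 - <<'E'
from h import *
c=cam('wrist'); g=cv2.cvtColor(c['pixels'],cv2.COLOR_BGR2GRAY)
P=[]
for u,v in [(236,131),(320,131),(403,131)]:
    m=np.zeros_like(g); m[v-26:v+27,u-26:u+27]=(g<70)[v-26:v+27,u-26:u+27]
    k=max(cv2.findContours(m,0,2)[0],key=cv2.contourArea); e=cv2.fitEllipse(cv2.convexHull(k)); p=ray(c,*e[0],.04); P.append(p); print('disc',e[0],e[1],p)
S=[]
for u,v in [(193,70),(446,70),(438,160),(201,161)]:
    w=(np.maximum(0,130-g[v-6:v+7,u-6:u+7].astype(float))); yy,xx=np.mgrid[v-6:v+7,u-6:u+7]
    q=((xx*w).sum()/w.sum(),(yy*w).sum()/w.sum()); p=ray(c,*q,.04); S.append(p); print('screw',q,p)
S=np.array(S);P=np.array(P)
ctr=S.mean(0); d=(S[0]-S[1]+S[3]-S[2])[:2]; yaw=np.arctan2(-d[0],d[1]); d2=(P[0]-P[2])[:2]
print('centre',ctr,'yaw',np.degrees(yaw),'disc yaw',np.degrees(np.arctan2(-d2[0],d2[1])),np.linalg.norm(d2))
ex=np.array([np.cos(yaw),np.sin(yaw)]);print('disc off ctr',(P.mean(0)-ctr)[:2]@ex)
hsv=cv2.cvtColor(c['pixels'],cv2.COLOR_BGR2HSV)
cv2.imwrite('pics/w1c.png',cv2.resize(c['pixels'][55:175,180:460],None,fx=2.8,fy=2.8,interpolation=3))
for y,n in [(105,1),(0,2),(-105,3)]:
    for z,x in [(.096,24),(.0825,24),(.04,-18)]:
        ey=np.array([-ex[1],ex[0]]); q=ctr[:2]+ex*x/1000+ey*y/1000; print(n,x,q.round(4),proj(c,[*q,z]).round(1))
E
```

```text
disc (236.9741973876953, 131.14190673828125) (37.73164749145508, 40.412784576416016) [0.56996898 0.16602719 0.04      ]
disc (320.4415588378906, 131.17532348632812) (38.86176681518555, 39.52067565917969) [0.57929054 0.06134456 0.04      ]
disc (402.1725158691406, 132.09127807617188) (34.95907974243164, 38.36160659790039) [ 0.58734097 -0.04135614  0.04      ]
screw (np.float64(193.75885558583107), np.float64(69.35694822888283)) [0.63819489 0.21970106 0.04      ]
screw (np.float64(447.01399491094145), np.float64(69.02417302798982)) [ 0.66570565 -0.08344745  0.04      ]
screw (np.float64(438.431338028169), np.float64(160.49647887323943)) [ 0.55598376 -0.09349672  0.04      ]
screw (np.float64(202.06448598130842), np.float64(160.70467289719628)) [0.52859532 0.20982409 0.04      ]
centre [0.5971199  0.06314524 0.04      ] yaw 5.17246678165284 disc yaw 4.788348510679961 0.20810966473356726
disc off ctr -0.0182815237522137
1 24 [0.6116 0.1699] [221.3  92.9]
1 24 [0.6116 0.1699] [224.9  93.8]
1 -18 [0.5697 0.1661] [236.9 131.3]
2 24 [0.621  0.0653] [321.   92.8]
2 24 [0.621  0.0653] [320.8  93.7]
2 -18 [0.5792 0.0615] [320.3 131.2]
3 24 [ 0.6305 -0.0393] [420.7  92.7]
3 24 [ 0.6305 -0.0393] [416.7  93.6]
3 -18 [ 0.5887 -0.043 ] [403.7 131.1]
```

View pics/w1c.png

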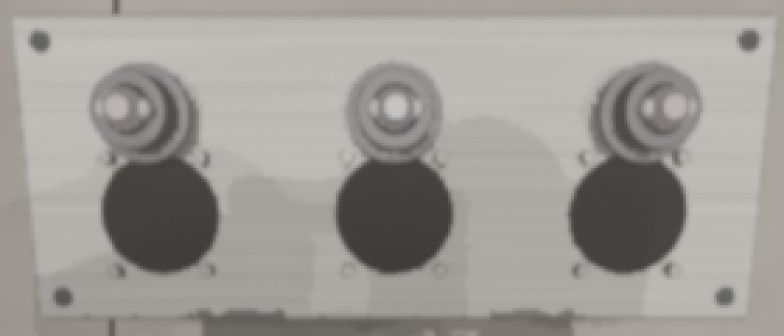

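The post tips project where they appear, at (221,93) and (421,93), so the platform pose is good: centre (0.597, 0.063), yaw 5.2°. I'll take collar 3 first.

```bash
cat >> h.py <<'E'
YAW=5.17; C=np.array([.5971,.0631]); EX=np.array([np.cos(np.radians(YAW)),np.sin(np.radians(YAW))]); EY=np.array([-EX[1],EX[0]])
def seat(n): return C+.024*EX+.105*(2-n)*EY
def bay(n): return C-.018*EX+.105*(2-n)*EY
E
python3 -c "
from h import *
go([*seat(3),.13],YAW)"
```

```text
go [-0.0001  0.0007  0.0004] [ 9.1  11.11 16.92]
```

Emit:
{"method": "arm_command", "body": {"deltas": [[0,0,0,1.5,1.9,2,-1],[0,0,0,3.1,3.8,4.5,-1],[0,0,0,4.7,5.7,7.5,-1],[0,0,0,6.3,7.6,10.5,-1],[0,0,0,7.8,9.5,13.5,-1],[0,0,0,9.1,11.1,16,-1],[0,0,0,9.1,11.1,16.9,-1],[0,0,0,9.1,11.1,16.9,-1]]}}

```text
time_s: 2.47
tcp_pos: [0.6291, -0.0385, 0.127]
ee_rot: [[0.996, 0.091, -0.007], [0.091, -0.996, -0.001], [-0.007, -0.0, -1.0]]
wrist_force: [-1.0, 0.4, -0.1]
gripper_width: 0.998
gripper_force: 0.0
```

```bash
python3 - <<'E'
from h import *
go([*seat(3),.0825],YAW); s=sense(); print(s['tcp_pos'],s['time_s'],s['wrist_force'])
c=cam('wrist'); cv2.imwrite('pics/w2.png',c['pixels'])
for n in (1,2,3): print(proj(c,[*seat(n),.096]),proj(c,[*bay(n),.04]))
E
```

```text
go [-0.      0.0071  0.0011] [0.16 0.09 4.45]
[ 0.62908375 -0.03850769  0.12696162] 2.4667 [-0.97574379  0.40246572 -0.07936505]
[-38.58822169 229.22396489] [ 53.53934013 254.13401252]
[139.45117583 229.42308624] [185.3436248  254.27441922]
[317.35483584 229.62205577] [317.07349534 254.41474665]
```

View pics/w2.png

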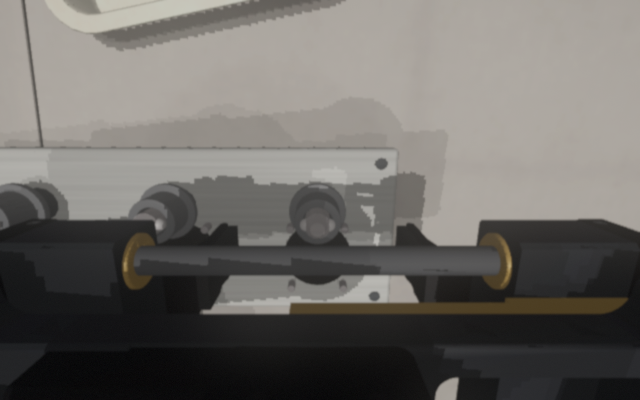

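The post 3 tip shows at about (318,228), as predicted, so I descend and grip.

Emit:
{"method": "arm_command", "body": {"deltas": [[0,0,0,0.1,0.1,2.2,-1],[0,0,0,0.1,0.1,4.2,-1],[0,0,0,0.1,0.1,4.4,-1],[0,0,0,0.1,0.1,4.4,-1],[0,0,0,0.1,0.1,4.4,1],[0,0,0,0.1,0.1,4.4,1],[0,0,0,0.1,0.1,4.4,1],[0,0,0,0.1,0.1,4.4,1]]}}

```text
time_s: 3.18
tcp_pos: [0.6326, -0.0399, 0.0879]
ee_rot: [[0.996, 0.091, 0.002], [0.091, -0.996, 0.0], [0.002, -0.0, -1.0]]
wrist_force: [-0.9, 0.4, -0.3]
gripper_width: 0.784
gripper_force: 0.0
```

Emit:
{"method": "arm_command", "body": {"deltas": [[0,0,0,0,0,0,1],[0,0,0,0,0,0,1],[0,0,0,0,0,0,1],[0,0,0,0,0,0,1]]}}

```text
time_s: 3.52
tcp_pos: [0.632, -0.0402, 0.0865]
ee_rot: [[0.996, 0.091, -0.0], [0.091, -0.996, -0.0], [-0.0, 0.0, -1.0]]
wrist_force: [0.8, 0.2, 0.8]
gripper_width: 0.475
gripper_force: 0.0
```

```bash
python3 -c "
from h import *
s=sense(); print(s)
go([*seat(3),.0825],YAW);go([*bay(2),.145],YAW)"
```

```text
{'time_s': 3.5167, 'joints': array([ 1.09786492e+01,  3.08776001e+01, -9.17651819e+00,  6.91874015e-04,
       -4.99502930e+01,  8.42388969e+01]), 'joint_velocities': array([-0.02521607,  0.03012403, -0.06177748,  0.04618814, -0.00983074,
       -0.00223394]), 'effort': array([ 9.38168610e-03, -4.33301497e+01,  1.55308360e+01,  3.39509793e+00,
        7.93003547e-02, -1.17733734e-04]), 'tcp_pos': array([ 0.63196925, -0.04018385,  0.08654083]), 'ee_rot': array([[ 9.95855887e-01,  9.09452914e-02, -7.38211772e-05],
       [ 9.09452899e-02, -9.95855890e-01, -2.37367823e-05],
       [-7.56740027e-05,  1.69247260e-05, -9.99999997e-01]]), 'wrist_force': array([0.84932434, 0.18438586, 0.78362033]), 'moment': array([-0.03655906, -0.05543916, -0.01733719]), 'gripper_force': 0.0, 'gripper_width': 0.47490308429583156}
go [0.     0.0001 0.0008] [-0.14 -0.1   0.4 ]
go [0.     0.0001 0.0008] [ -4.33 -10.6   -5.85]
```

Emit:
{"method": "arm_command", "body": {"deltas": [[0,0,0,-0.15,-0.1,0.35,0.2],[0,0,0,-0.15,-0.1,0.35,0.2],[0,0,0,-0.15,-0.1,0.35,1],[0,0,0,-0.15,-0.1,0.35,1],[0,0,0,-0.15,-0.1,0.35,1],[0,0,0,-0.15,-0.1,0.35,1],[0,0,0,-0.15,-0.1,0.35,1],[0,0,0,-0.15,-0.1,0.35,1]]}}

```text
time_s: 4.18
tcp_pos: [0.6304, -0.0392, 0.083]
ee_rot: [[0.996, 0.091, -0.0], [0.091, -0.996, 0.0], [-0.0, -0.0, -1.0]]
wrist_force: [-0.3, -0.4, -1.0]
gripper_width: 0.333
gripper_force: 30.0
```

```bash
python3 -c "
from h import *
s=sense(); print(s['wrist_force'],s['gripper_force'],s['gripper_width'])
go([*seat(3),.0825],YAW);go([*seat(3),.145],YAW);go([*bay(2),.145],YAW)"
```

```text
[-0.34708612 -0.37175008 -1.03967447] 29.99930047430098 0.3329776753563094
go [-0.0001  0.      0.0009] [0.01 0.01 0.05]
go [-0.0001  0.      0.0009] [ 0.01  0.01 -6.2 ]
go [-0.0001  0.      0.0009] [ -4.18 -10.5   -6.2 ]
```

Emit:
{"method": "arm_command", "body": {"deltas": [[0,0,0,0,0,-0.5,1],[0,0,0,0,0,-1,1],[0,0,0,0,0,-1.8,1],[0,0,0,0,0,-2.8,1],[0,0,0,0,0,-4.2,1],[0,0,0,0,0,-5.6,1],[0,0,0,0,0,-6.2,1],[0,0,0,0,0,-6.2,1]]}}

```text
time_s: 4.85
tcp_pos: [0.6323, -0.0393, 0.1498]
ee_rot: [[0.996, 0.092, 0.007], [0.092, -0.996, -0.0], [0.007, 0.001, -1.0]]
wrist_force: [0.0, 0.6, -1.4]
gripper_width: 0.338
gripper_force: 30.0
```

Emit:
{"method": "arm_command", "body": {"deltas": [[0,0,0,-0.8,-2,0,1],[0,0,0,-1.8,-4.5,0,1],[0,0,0,-2.8,-7,0,1],[0,0,0,-3.7,-9.3,0,1],[0,0,0,-4.2,-10.5,0,1],[0,0,0,-4.2,-10.5,0,1],[0,0,0,-4.2,-10.5,0,1],[0,0,0,-4.2,-10.5,0,1]]}}

```text
time_s: 5.52
tcp_pos: [0.5793, 0.061, 0.1454]
ee_rot: [[0.996, 0.091, 0.0], [0.091, -0.996, -0.0], [0.0, 0.0, -1.0]]
wrist_force: [0.2, 0.2, -2.1]
gripper_width: 0.335
gripper_force: 30.0
```

```bash
python3 -c "
from h import *
s=sense(); print(s['tcp_pos'],s['wrist_force'],s['gripper_force'],s['gripper_width'])
go([*bay(2),.0665],YAW)
c=cam('wrist'); cv2.imwrite('pics/w3.png',c['pixels'])"
```

```text
[0.57934341 0.06100519 0.14535789] [ 0.1584951   0.22523331 -2.13901194] 29.999357778578997 0.33483161025118086
go [ 0.0003 -0.0004  0.0007] [-0.02 -0.05  7.89]
```

View pics/w3.png

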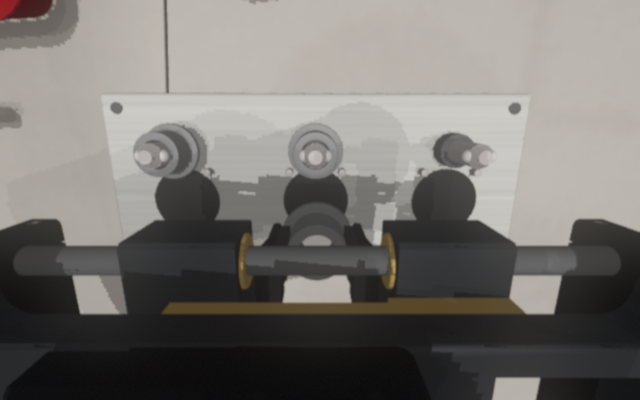

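The collar is in the jaws at (317,240), post 3 is bare at (480,157), and bay 2 is free. I set the collar down there.

Emit:
{"method": "arm_command", "body": {"deltas": [[0,0,0,0,0,2,1],[0,0,0,0,0,4.5,1],[0,0,0,0,0,6.5,1],[0,0,0,0,0,7.5,1],[0,0,0,0,0,7.8,1],[0,0,0,0,0,7.8,1],[0,0,0,0,0,7.8,1],[0,0,0,0,0,7.8,1]]}}

```text
time_s: 6.23
tcp_pos: [0.5798, 0.0614, 0.0677]
ee_rot: [[0.996, 0.091, 0.002], [0.091, -0.996, 0.0], [0.002, -0.0, -1.0]]
wrist_force: [-0.8, 0.3, -0.1]
gripper_width: 0.333
gripper_force: 30.0
```

Emit:
{"method": "arm_command", "body": {"deltas": [[0,0,0,0,0,0,-1],[0,0,0,0,0,0,-1],[0,0,0,0,0,0,-1],[0,0,0,0,0,0,-1],[0,0,0,0,0,0,-1],[0,0,0,0,0,-3,-1],[0,0,0,0,0,-7,-1],[0,0,0,0,0,-11,-1]]}}

```text
time_s: 6.9
tcp_pos: [0.5782, 0.0612, 0.1774]
ee_rot: [[0.996, 0.091, -0.003], [0.091, -0.996, -0.001], [-0.003, 0.001, -1.0]]
wrist_force: [1.3, 0.1, 0.2]
gripper_width: 0.861
gripper_force: 0.0
```

```bash
python3 -c "
from h import *
s=sense(); print(s['tcp_pos'],s['wrist_force'],s['gripper_force'],s['gripper_width'])
go([.36,-.27,.25],YAW)"
```

```text
[0.57819281 0.06118498 0.17736663] [1.26233947 0.14837162 0.24252271] 0.0 0.8613607801123985
go [0.001  0.0032 0.0011] [-24.77  31.    -7.15]
```

Emit:
{"method": "arm_command", "body": {"deltas": [[0,0,0,-2.4,3,-1.2,-1],[0,0,0,-4.8,6,-2.4,-1],[0,0,0,-7.2,9,-3.6,-1],[0,0,0,-9.6,12,-4.8,-1],[0,0,0,-12,15,-6,-1],[0,0,0,-14.4,18,-7.2,-1],[0,0,0,-16.8,21,-7.2,-1],[0,0,0,-19.2,24,-7.2,-1]]}}

```text
time_s: 7.57
tcp_pos: [0.4087, -0.1962, 0.2503]
ee_rot: [[0.996, 0.092, 0.003], [0.092, -0.996, -0.0], [0.003, 0.001, -1.0]]
wrist_force: [0.9, -0.2, 0.2]
gripper_width: 1.001
gripper_force: 0.0
```

Emit:
{"method": "arm_command", "body": {"deltas": [[0,0,0,-2.4,3,0,-1],[0,0,0,-4.8,6,0,-1],[0,0,0,-5.6,7,0,-1],[0,0,0,-5.6,7,0,-1],[0,0,0,-5.6,7,0,-1],[0,0,0,-5.6,7,0,-1]]}}

```text
time_s: 8.07
tcp_pos: [0.3606, -0.2694, 0.2491]
ee_rot: [[0.996, 0.091, 0.0], [0.091, -0.996, 0.0], [0.0, 0.0, -1.0]]
wrist_force: [-0.6, 0.0, -0.0]
gripper_width: 1.002
gripper_force: 0.0
```

```bash
python3 -c "
from h import *
s=sense(); print(s['tcp_pos'],s['wrist_force'],s['time_s'])
c=cam('wrist'); cv2.imwrite('pics/w4.png',c['pixels'])"
```

```text
[ 0.36060973 -0.26943835  0.24912415] [-0.64852675  0.04192434 -0.01204554] 8.0667
```

View pics/w4.png

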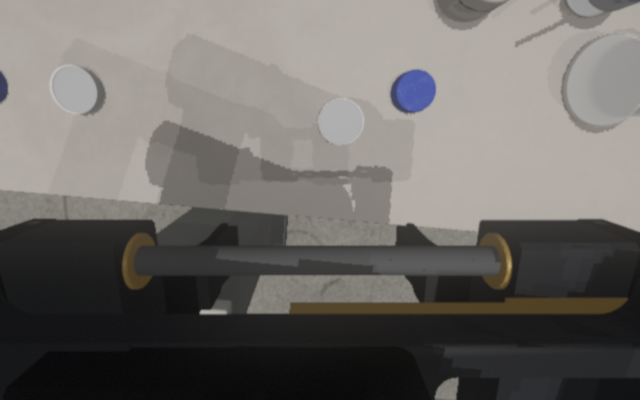

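Dish B is at (341,121), dish A at (74,89), and the right cap at (413,91).

```bash
cat >> h.py <<'E'
def dish(c,u,v,z=.0145,r=24,zc=None):
    "fit the dish outline near pixel u,v by the strongest radial edges; rim at height z"
    g=cv2.GaussianBlur(cv2.cvtColor(c['pixels'],cv2.COLOR_BGR2GRAY),(3,3),0); w=int(r*1.8)
    y0,x0=max(0,int(v)-w),max(0,int(u)-w); roi=g[y0:int(v)+w,x0:int(u)+w]
    h=cv2.HoughCircles(roi,cv2.HOUGH_GRADIENT_ALT,1.5,20,param1=60,param2=.6,minRadius=int(r*.75),maxRadius=int(r*1.3))
    out=[]
    if h is not None:
        for a,b,rr in h[0][:3]: p=ray(c,a+x0,b+y0,z); print('dish',round(a+x0,1),round(b+y0,1),round(rr,1),p.round(4)); out.append(p)
    return out
E
python3 - <<'E'
from h import *
c=cam('wrist')
for u,v in [(341,121),(74,89)]: dish(c,u,v)
i=c['pixels'].copy(); print(i[121,341],i[121,300],i[150,300],i[89,74],i[60,60])
a=dish(c,341,121)
if a: go([*a[0][:2],.09],YAW)
E
```

```text
dish 341.5 123.0 23.8 [ 0.4229 -0.2934  0.0145]
dish 73.0 86.5 24.0 [0.4349 0.0169 0.0145]
[173 173 173] [149 155 161] [150 157 162] [172 171 172] [155 162 167]
dish 341.5 123.0 23.8 [ 0.4229 -0.2934  0.0145]
go [-0.     -0.0002  0.0026] [ 5.95  2.99 15.91]
```

```bash
cat >> h.py <<'E'
def dmask(c,u,v,z=.015,w=45,dr=6,val=150):
    p=c['pixels'].astype(int); m=((p[...,2]-p[...,0]<dr)&(p[...,1]>val)).astype(np.uint8)
    k=np.zeros_like(m); a,b=max(0,int(v)-w),max(0,int(u)-w); k[a:int(v)+w,b:int(u)+w]=m[a:int(v)+w,b:int(u)+w]
    k=cv2.morphologyEx(k,cv2.MORPH_OPEN,np.ones((3,3))); k=max(cv2.findContours(k,0,2)[0],key=cv2.contourArea)
    e=cv2.fitEllipse(cv2.convexHull(k)); q=ray(c,*e[0],z); print('dmask',np.round(e[0],1),np.round(e[1],1),q.round(4)); return q
E
python3 - <<'E'
from h import *
c=cam('wrist')
dmask(c,341,121); dmask(c,74,89)
E
```

```text
dmask [340.9 121.4] [45.4 46.6] [ 0.4248 -0.2922  0.015 ]
dmask [73.1 88.6] [42.9 52. ] [0.4325 0.0167 0.015 ]
```

Emit:
{"method": "arm_command", "body": {"deltas": [[0,0,0,1.5,0.8,3.5,-0.5],[0,0,0,3,1.6,7,-0.5],[0,0,0,4.5,2.4,10.5,-0.5],[0,0,0,6.1,2.9,14,-0.5],[0,0,0,6.1,2.9,15.9,-0.5],[0,0,0,6.1,2.9,15.9,-0.5],[0,0,0,6.1,2.9,15.9,-0.5],[0,0,0,6.1,2.9,15.9,-0.5]]}}

```text
time_s: 8.88
tcp_pos: [0.4247, -0.2931, 0.0914]
ee_rot: [[0.996, 0.092, 0.002], [0.093, -0.996, -0.001], [0.002, 0.001, -1.0]]
wrist_force: [0.3, 0.1, 0.6]
gripper_width: 0.751
gripper_force: 0.0
```

```bash
python3 - <<'E'
from h import *
go([.4243,-.2924,.022],YAW); s=sense(); print(s['gripper_width'],s['joint_velocities'].round(1))
c=cam('top'); dmask(c,412,231,w=14)
E
```

```text
go [ 0.0013 -0.0019  0.0024] [-0.05 -0.08  6.94]
0.7511006291520774 [-0.2 -1.5  0.4  0.   0.1 -0. ]Traceback (most recent call last):
  File "<stdin>", line 3, in <module>
  File "h.py", line 32, in dmask
    k=cv2.morphologyEx(k,cv2.MORPH_OPEN,np.ones((3,3))); k=max(cv2.findContours(k,0,2)[0],key=cv2.contourArea)
                                                           ~~~^^^^^^^^^^^^^^^^^^^^^^^^^^^^^^^^^^^^^^^^^^^^^^^^
ValueError: max() iterable argument is empty
```

Emit:
{"method": "arm_command", "body": {"deltas": [[0,0,0,0,0,3,-0.5],[0,0,0,0,0,5.5,-0.5],[0,0,0,0,0,6.6,-0.5],[0,0,0,0,0,6.9,-0.5],[0,0,0,0,0,6.9,-0.5],[0,0,0,0,0,6.9,-0.5],[0,0,0,0,0,6.9,1],[0,0,0,0,0,6.9,1]]}}

```text
time_s: 9.6
tcp_pos: [0.4246, -0.2934, 0.0225]
ee_rot: [[0.996, 0.091, 0.003], [0.091, -0.996, -0.001], [0.003, 0.001, -1.0]]
wrist_force: [-0.2, 0.1, 0.8]
gripper_width: 0.669
gripper_force: 0.0
```

Emit:
{"method": "arm_command", "body": {"deltas": [[0,0,0,0,0,0,1],[0,0,0,0,0,0,1],[0,0,0,0,0,0,1],[0,0,0,0,0,0,1]]}}

```text
time_s: 9.93
tcp_pos: [0.4243, -0.2933, 0.0221]
ee_rot: [[0.996, 0.091, 0.002], [0.091, -0.996, -0.001], [0.001, 0.001, -1.0]]
wrist_force: [-0.4, 1.0, 7.0]
gripper_width: 0.611
gripper_force: 30.0
```

```bash
python3 - <<'E'
from h import *
s=sense(); print(s['tcp_pos'],s['gripper_width'],s['gripper_force'],s['wrist_force'])
go([*bay(3),.17],YAW)
E
```

```text
[ 0.42429285 -0.29332107  0.0221307 ] 0.6106497779579759 30.001626312732697 [-0.42199343  1.02890111  7.00071367]
go [ 0.0008 -0.0014  0.0014] [ 18.68 -23.4  -14.78]
```

Emit:
{"method": "arm_command", "body": {"deltas": [[0,0,0,0,0,-2,1],[0,0,0,0,0,-5,1],[0,0,0,1.5,-1.9,-8,1],[0,0,0,3.5,-4.4,-11,1],[0,0,0,5.6,-7,-14,1],[0,0,0,7.6,-9.5,-14.8,1],[0,0,0,9.7,-12.2,-14.8,1],[0,0,0,11.7,-14.7,-14.8,1]]}}

```text
time_s: 10.6
tcp_pos: [0.5279, -0.1344, 0.1706]
ee_rot: [[0.996, 0.091, 0.003], [0.091, -0.996, 0.0], [0.003, -0.0, -1.0]]
wrist_force: [0.8, 0.2, -1.0]
gripper_width: 0.607
gripper_force: 30.0
```

Emit:
{"method": "arm_command", "body": {"deltas": [[0,0,0,2,-2.5,0,1],[0,0,0,4,-5,0,1],[0,0,0,5.8,-7.3,0,1],[0,0,0,7,-8.7,0,1],[0,0,0,7,-8.7,0,1],[0,0,0,7,-8.7,0,1],[0,0,0,7,-8.7,0,1],[0,0,0,7,-8.7,0,1]]}}

```text
time_s: 11.27
tcp_pos: [0.5877, -0.0441, 0.1689]
ee_rot: [[0.996, 0.09, -0.001], [0.09, -0.996, -0.0], [-0.001, 0.0, -1.0]]
wrist_force: [-0.0, -0.5, -0.7]
gripper_width: 0.613
gripper_force: 30.0
```

```bash
python3 - <<'E'
from h import *
s=sense(); print(s['tcp_pos'],s['gripper_width'],s['gripper_force'],s['wrist_force'])
go([*bay(3),.0625],YAW)
c=cam('wrist'); cv2.imwrite('pics/w5.png',c['pixels'])
E
```

```text
[ 0.58772411 -0.04410075  0.16893987] 0.6127308455423908 29.999882876873016 [-0.04944434 -0.49591517 -0.66175553]
go [ 0.      0.0009 -0.0004] [ 0.11 -0.09 10.64]
```

View pics/w5.png

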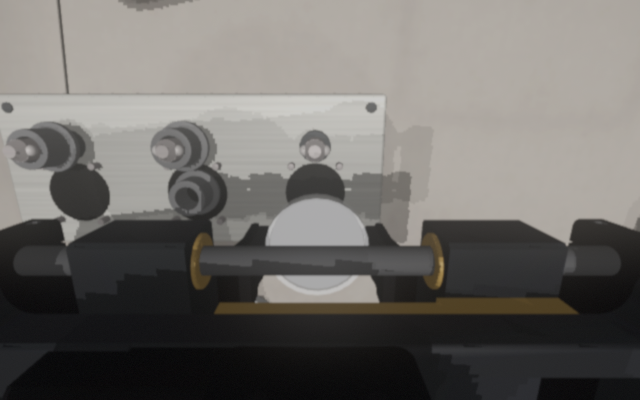

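Dish B is level in the jaws at (317,245). Bay 3's place is free at (315,185) and the parked collar is at (195,190). I'll measure the dish's offset in the jaws.

```bash
python3 - <<'E'
from h import *
c=cam('wrist'); p=c['pixels'].astype(int); s=sense(); R=np.array(s['ee_rot'])
m=((abs(p[...,2]-p[...,0])<5)&(p[...,1]>150)).astype(np.uint8); m[:190]=0;m[:,:255]=0;m[:,385:]=0;m[300:]=0
k=max(cv2.findContours(m,0,2)[0],key=cv2.contourArea).reshape(-1,2)
k=k[k[:,1]<244]; z=s['tcp_pos'][2]-.007
w=np.array([ray(c,*q,z)[:2] for q in k]); A=np.c_[2*w,np.ones(len(w))]; x=np.linalg.lstsq(A,(w**2).sum(1),rcond=None)[0]
print(k.min(0),k.max(0),x[:2],np.sqrt(x[2]+x[0]**2+x[1]**2)); print('offset in tool',R.T[:2,:2]@(x[:2]-s['tcp_pos'][:2]))
k2=w[np.argmax(w@EX)]; print('front',(w@EX).max()-s['tcp_pos'][:2]@EX)
E
```

```text
[267 199] [366 243] [ 0.58852952 -0.0445902 ] 0.02595473966051836
offset in tool [0.00053066 0.00051822]
front 0.026336610667159754
```

Emit:
{"method": "arm_command", "body": {"deltas": [[0,0,0,0.05,-0.1,3,1],[0,0,0,0.05,-0.1,6,1],[0,0,0,0.05,-0.1,8.5,1],[0,0,0,0.05,-0.1,8.5,1],[0,0,0,0.05,-0.1,9.5,1],[0,0,0,0.05,-0.1,10.2,1],[0,0,0,0.05,-0.1,10.6,1],[0,0,0,0.05,-0.1,10.6,1]]}}

```text
time_s: 12.03
tcp_pos: [0.5891, -0.0421, 0.0632]
ee_rot: [[0.996, 0.091, 0.0], [0.091, -0.996, 0.0], [0.0, -0.0, -1.0]]
wrist_force: [-0.3, -1.0, -0.2]
gripper_width: 0.607
gripper_force: 30.0
```

Emit:
{"method": "arm_command", "body": {"deltas": [[0,0,0,0,0,0,1],[0,0,0,0,0,0,1]]}}

```text
time_s: 12.2
tcp_pos: [0.5896, -0.0419, 0.064]
ee_rot: [[0.996, 0.091, 0.002], [0.091, -0.996, 0.0], [0.002, -0.0, -1.0]]
wrist_force: [-0.0, 0.4, -1.2]
gripper_width: 0.611
gripper_force: 30.0
```

```bash
python3 - <<'E'
from h import *
s=sense(); print(s['tcp_pos'],s['gripper_width'],s['gripper_force'],s['wrist_force'])
go([*bay(3),.0625],YAW)
E
```

```text
[ 0.58958499 -0.0419301   0.06398843] 0.6105731430601672 29.99996781349182 [-0.01544862  0.39685453 -1.16132127]
go [-0.     -0.0018  0.0012] [-0.11  0.11  0.15]
```

Emit:
{"method": "arm_command", "body": {"deltas": [[0,0,0,-0.1,0.1,0.1,1],[0,0,0,-0.1,0.1,0.15,1],[0,0,0,-0.1,0.1,0.15,1],[0,0,0,-0.1,0.1,0.15,1],[0,0,0,-0.1,0.1,0.15,1],[0,0,0,-0.1,0.1,0.15,-0.6],[0,0,0,-0.1,0.1,0.15,-0.6],[0,0,0,-0.1,0.1,0.15,-0.6]]}}

```text
time_s: 12.87
tcp_pos: [0.588, -0.0431, 0.0612]
ee_rot: [[0.996, 0.091, -0.0], [0.091, -0.996, 0.0], [-0.0, -0.0, -1.0]]
wrist_force: [-0.4, -0.2, -0.4]
gripper_width: 0.748
gripper_force: 0.0
```

```bash
python3 - <<'E'
from h import *
s=sense(); print(s['tcp_pos'],s['gripper_width'],s['gripper_force'],s['wrist_force'])
go([*(bay(2)-.08*EX),.16],YAW)
E
```

```text
[ 0.58799811 -0.04308513  0.06119386] 0.7476519931360318 0.0 [-0.35432637 -0.15241627 -0.42794539]
go [-0.0001  0.0002  0.0009] [ -7.93 -10.5   -9.88]
```

Emit:
{"method": "arm_command", "body": {"deltas": [[0,0,0,0,0,-2,-0.6],[0,0,0,0,0,-5,-0.6],[0,0,0,-1.5,-2,-8,-0.6],[0,0,0,-3.5,-4.6,-9.9,-0.6],[0,0,0,-5.5,-7.3,-9.9,-0.6],[0,0,0,-7.5,-9.9,-9.9,-0.6],[0,0,0,-7.9,-10.5,-9.9,-0.6],[0,0,0,-7.9,-10.5,-9.9,-0.6]]}}

```text
time_s: 13.53
tcp_pos: [0.4986, 0.0555, 0.1608]
ee_rot: [[0.996, 0.094, 0.0], [0.094, -0.996, 0.0], [0.0, -0.0, -1.0]]
wrist_force: [-0.6, -0.2, 0.2]
gripper_width: 0.799
gripper_force: 0.0
```

Emit:
{"method": "arm_command", "body": {"deltas": [[0,0,0,0,0,0,-0.6],[0,0,0,0,0,0,-0.6],[0,0,0,0,0,0,-0.6]]}}

```text
time_s: 13.78
tcp_pos: [0.5005, 0.0536, 0.1602]
ee_rot: [[0.996, 0.09, -0.0], [0.09, -0.996, -0.0], [-0.0, 0.0, -1.0]]
wrist_force: [-0.5, 0.3, -0.3]
gripper_width: 0.803
gripper_force: 0.0
```

```bash
python3 - <<'E'
from h import *
s=sense(); print(s['tcp_pos'],s['time_s'])
c=cam('wrist'); cv2.imwrite('pics/w6.png',c['pixels'])
u,v=proj(c,[*bay(3),.055]); print(u,v,bay(3)); dmask(c,u,v,z=.055,w=60)
print(bay(2),proj(c,[*bay(2),.066]),proj(c,[*bay(2),.04]))
E
```

```text
[0.50054117 0.05361278 0.16018821] 13.7833
453.13934324565844 99.4162763369515 [ 0.5886349  -0.04309483]
dmask [454.6  98.7] [69.2 77.3] [ 0.5892 -0.0441  0.055 ]
[0.57917323 0.061478  ] [314.85840424  98.56324024] [315.01411463 100.46825833]
```

View pics/w6.png

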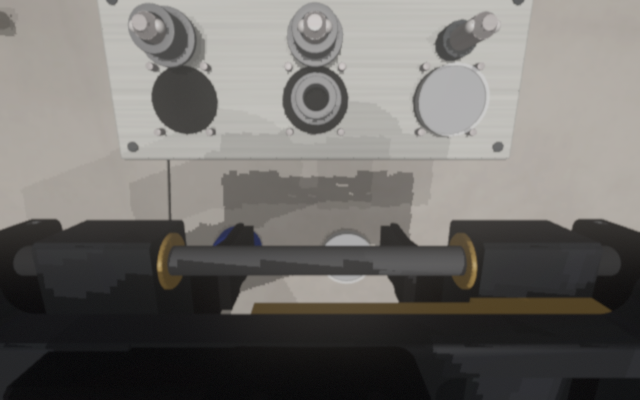

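Dish B sits between the pins of bay 3 at (452,100), and the parked collar's bore is at (316,97).

```bash
python3 - <<'E'
from h import *
c=cam('wrist'); g=cv2.cvtColor(c['pixels'],cv2.COLOR_BGR2GRAY)
m=np.zeros_like(g); m[82:113,300:332]=(g<90)[82:113,300:332]
n,l,st,ce=cv2.connectedComponentsWithStats(m); i=l[97,316]; print(st[i],ce[i])
p=ray(c,*ce[i],.066); print(p, EX@(p[:2]-bay(2)),EY@(p[:2]-bay(2)))
go([*p[:2],.10],YAW); go([*p[:2],.0665],YAW)
E
```

```text
[304  84  24  26 510] [315.52156863  96.77843137]
[0.58034278 0.06103281 0.066     ] 0.0011246792883601432 -0.0005487698255272382
go [ 0.0003  0.0005 -0.0005] [ 8.03 -0.03  6.01]
go [ 0.0003  0.0005 -0.0005] [ 8.04 -0.03  9.36]
```

Emit:
{"method": "arm_command", "body": {"deltas": [[0,0,0,3,0,2,-0.6],[0,0,0,6,0,4,-0.6],[0,0,0,8,0,6,-0.6],[0,0,0,8,0,8.5,-0.6],[0,0,0,8,0,9.3,-0.6],[0,0,0,8,0,9.3,-0.6],[0,0,0,8,0,9.3,0.2],[0,0,0,8,0,9.3,0.2]]}}

```text
time_s: 14.55
tcp_pos: [0.5801, 0.0615, 0.0691]
ee_rot: [[0.996, 0.091, 0.002], [0.091, -0.996, 0.0], [0.002, -0.0, -1.0]]
wrist_force: [0.8, -0.2, 0.7]
gripper_width: 0.718
gripper_force: 0.0
```

```bash
python3 - <<'E'
from h import *
go([.5803,.0610,.0665],YAW); s=sense(); print(s['joint_velocities'].round(1))
E
```

```text
go [-0.0003 -0.0024  0.0012] [0.01 0.06 0.26]
[ 0.1 -0.9  0.2 -0.1  0.2  0. ]
```

Emit:
{"method": "arm_command", "body": {"deltas": [[0,0,0,0,0,0.1,0.2],[0,0,0,0,0,0.1,1],[0,0,0,0,0,0.1,1],[0,0,0,0,0,0.1,1],[0,0,0,0,0,0.1,1],[0,0,0,0,0,0.1,1],[0,0,0,0,0,0.1,1],[0,0,0,0,0,0.1,1]]}}

```text
time_s: 15.22
tcp_pos: [0.5796, 0.0616, 0.067]
ee_rot: [[0.996, 0.091, 0.0], [0.091, -0.996, 0.0], [0.0, 0.0, -1.0]]
wrist_force: [-0.8, 0.3, 4.3]
gripper_width: 0.337
gripper_force: 30.0
```

```bash
python3 - <<'E'
from h import *
s=sense(); print(s['tcp_pos'],s['gripper_width'],s['gripper_force'],s['wrist_force'])
go([*seat(3),.145],YAW)
E
```

```text
[0.57959582 0.06163437 0.06698507] 0.3366711029959479 30.00068969093263 [-0.78703526  0.2812644   4.32715128]
go [ 0.     -0.0003  0.0012] [ 4.15 10.52 -7.8 ]
```

Emit:
{"method": "arm_command", "body": {"deltas": [[0,0,0,0,0,-2,1],[0,0,0,0,0,-5,1],[0,0,0,0,0,-7.8,1],[0,0,0,0.9,2.5,-7.8,1],[0,0,0,2,5,-7.8,1],[0,0,0,3,7.5,-7.8,1],[0,0,0,4,10,-7.8,1],[0,0,0,4.1,10.5,-7.8,1]]}}

```text
time_s: 15.88
tcp_pos: [0.6311, -0.0423, 0.1438]
ee_rot: [[0.996, 0.088, 0.0], [0.088, -0.996, -0.001], [0.0, 0.001, -1.0]]
wrist_force: [0.1, 0.9, -0.6]
gripper_width: 0.337
gripper_force: 30.0
```

Emit:
{"method": "arm_command", "body": {"deltas": [[0,0,0,0,0,0,1],[0,0,0,0,0,0,1],[0,0,0,0,0,0,1],[0,0,0,0,0,0,1],[0,0,0,0,0,0,1]]}}

```text
time_s: 16.3
tcp_pos: [0.6296, -0.0383, 0.1447]
ee_rot: [[0.996, 0.093, 0.0], [0.093, -0.996, 0.0], [0.0, -0.0, -1.0]]
wrist_force: [0.7, 0.7, 0.5]
gripper_width: 0.337
gripper_force: 30.0
```

```bash
python3 - <<'E'
from h import *
s=sense(); print(s['tcp_pos'],s['gripper_width'],s['gripper_force'],s['wrist_force'])
go([*(seat(3)-.0007*EX),.1235],YAW)
c=cam('wrist'); cv2.imwrite('pics/w7.png',c['pixels'][150:330,200:440].repeat(3,0).repeat(3,1))
E
```

```text
[ 0.62963234 -0.03828455  0.14467187] 0.33667189193190933 29.999940376728773 [0.74373686 0.70391892 0.49208024]
go [-0.0001 -0.      0.0024] [0.   0.11 2.12]
```

View pics/w7.png

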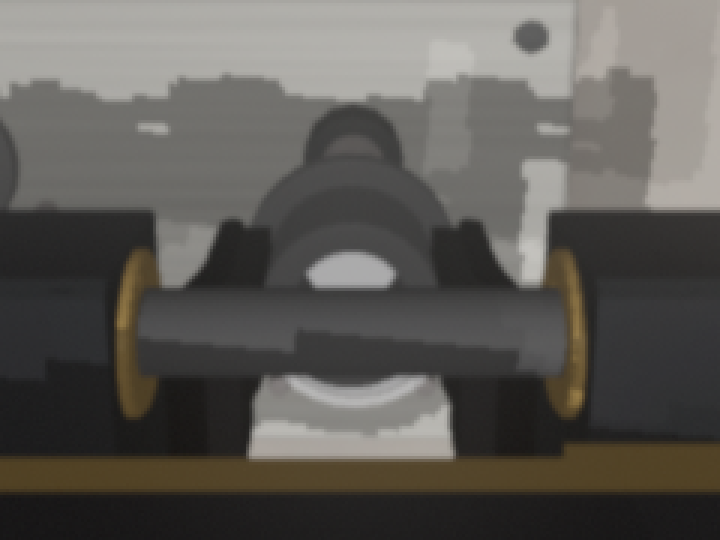

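The collar is level in the jaws, in line with post 3's tip at crop (352,145). I lower it onto the taper first.

Emit:
{"method": "arm_command", "body": {"deltas": [[0,0,0,0,0.1,1,1],[0,0,0,0,0.1,2,1],[0,0,0,0,0.1,2.7,1],[0,0,0,0,0.1,2.7,1],[0,0,0,0,0.1,2.7,1],[0,0,0,0,0.1,2.7,1]]}}

```text
time_s: 16.85
tcp_pos: [0.63, -0.0403, 0.1174]
ee_rot: [[0.996, 0.091, -0.0], [0.091, -0.996, -0.0], [-0.0, 0.0, -1.0]]
wrist_force: [-0.8, -0.2, -0.0]
gripper_width: 0.34
gripper_force: 30.0
```

```bash
python3 - <<'E'
from h import *
s=sense(); print(s['tcp_pos'],s['gripper_width'],s['gripper_force'],s['wrist_force'],s['moment'])
go([*(seat(3)-.0007*EX),.083],YAW)
E
```

```text
[ 0.62996943 -0.04032802  0.11738634] 0.34038281369270457 30.000057611614466 [-0.81870277 -0.20641534 -0.027399  ] [ 0.10418716 -0.05513405 -0.00475552]
go [0.0003 0.0004 0.0012] [-0.01 -0.1   3.44]
```

Emit:
{"method": "arm_command", "body": {"deltas": [[0,0,0,0,-0.06,0.6,1],[0,0,0,0,-0.06,1.2,1],[0,0,0,0,-0.06,1.9,1],[0,0,0,0,-0.06,2.6,1],[0,0,0,0,-0.06,3.2,1],[0,0,0,0,-0.06,3.5,1],[0,0,0,0,-0.06,3.5,1],[0,0,0,0,-0.06,3.5,1]]}}

```text
time_s: 17.52
tcp_pos: [0.6303, -0.0396, 0.0835]
ee_rot: [[0.996, 0.091, 0.001], [0.091, -0.996, -0.0], [0.001, 0.0, -1.0]]
wrist_force: [-2.2, 3.6, 5.4]
gripper_width: 0.337
gripper_force: 30.0
```

```bash
python3 - <<'E'
from h import *
s=sense(); print(s['tcp_pos'],s['gripper_width'],s['gripper_force'],s['wrist_force'],s['moment'])
go([*(seat(3)-.0007*EX),.083],YAW)
E
```

```text
[ 0.6302596  -0.0395542   0.08349232] 0.33690446865400825 30.002176724374294 [-2.1605339   3.62385961  5.44004356] [0.9192792  0.44062548 0.06832123]
go [ 0.0001 -0.001   0.0014] [-0.05 -0.02  0.05]
```

Emit:
{"method": "arm_command", "body": {"deltas": [[0,0,0,0,0,0.2,1],[0,0,0,0,0,0.3,1],[0,0,0,0,0,0.3,1]]}}

```text
time_s: 17.77
tcp_pos: [0.6303, -0.0396, 0.0834]
ee_rot: [[0.996, 0.092, 0.002], [0.092, -0.996, -0.001], [0.002, 0.001, -1.0]]
wrist_force: [-7.9, 3.4, 17.5]
gripper_width: 0.34
gripper_force: 30.0
```

```bash
python3 - <<'E'
from h import *
s=sense(); print(s['tcp_pos'],s['gripper_width'],s['gripper_force'],s['wrist_force'],s['moment'])
E
```

```text
[ 0.63034151 -0.03955864  0.08335359] 0.340333165671621 30.01193108037114 [-7.94140582  3.40170125 17.49363052] [ 1.28408868  2.03992987 -0.01584593]
```

Hard stop at the home height (17 N, no movement), so the collar is home. I release it and move to collar 2.

Emit:
{"method": "arm_command", "body": {"deltas": [[0,0,0,0,0,-0.3,1],[0,0,0,0,0,-0.3,-0.6],[0,0,0,0,0,-0.3,-0.6],[0,0,0,0,0,-0.3,-0.6],[0,0,0,0,0,-0.3,-0.6],[0,0,0,0,0,-2,-0.6],[0,0,0,0,0,-4.5,-0.6],[0,0,0,0,0,-7,-0.6]]}}

```text
time_s: 18.43
tcp_pos: [0.6292, -0.04, 0.1488]
ee_rot: [[0.996, 0.091, -0.004], [0.091, -0.996, -0.001], [-0.004, 0.0, -1.0]]
wrist_force: [0.0, 0.5, 0.6]
gripper_width: 0.753
gripper_force: 0.0
```

```bash
python3 - <<'E'
from h import *
go([*seat(2),.15],YAW); go([*seat(2),.0825],YAW)
E
```

```text
go [0.0005 0.0036 0.0008] [  0.14 -10.56  -0.13]
go [0.0005 0.0036 0.0008] [  0.16 -10.56   6.62]
```

Emit:
{"method": "arm_command", "body": {"deltas": [[0,0,0,0.1,-2.5,0,-0.6],[0,0,0,0.1,-5,0,-0.6],[0,0,0,0.1,-7.5,0,-0.6],[0,0,0,0.1,-9.8,0,-0.6],[0,0,0,0.1,-10.5,0,-0.6],[0,0,0,0.1,-10.5,0,-0.6],[0,0,0,0.1,-10.5,2.5,-0.6],[0,0,0,0.1,-10.5,5,-0.6]]}}

```text
time_s: 19.1
tcp_pos: [0.6227, 0.0646, 0.1005]
ee_rot: [[0.996, 0.091, 0.004], [0.091, -0.996, 0.001], [0.004, -0.001, -1.0]]
wrist_force: [-1.3, -0.6, -1.1]
gripper_width: 0.802
gripper_force: 0.0
```

Emit:
{"method": "arm_command", "body": {"deltas": [[0,0,0,0,0,1.6,-0.6],[0,0,0,0,0,1.6,-0.6],[0,0,0,0,0,1.6,0.2],[0,0,0,0,0,1.6,0.2],[0,0,0,0,0,1.6,0.2]]}}

```text
time_s: 19.52
tcp_pos: [0.6225, 0.0648, 0.0851]
ee_rot: [[0.996, 0.091, 0.003], [0.091, -0.996, 0.001], [0.003, -0.0, -1.0]]
wrist_force: [-0.8, 0.2, -0.3]
gripper_width: 0.653
gripper_force: 0.0
```

```bash
python3 - <<'E'
from h import *
go([*seat(2),.0825],YAW); s=sense(); print(s['gripper_width'],s['wrist_force'],s['joint_velocities'].round(1))
E
```

```text
go [-0.0004 -0.003   0.0007] [-0.15 -0.06  0.26]
0.6530539542336011 [-0.76562207  0.20210082 -0.26381385] [ 0.3 -0.4 -0.1 -0.2  0.1 -0.1]
```

Emit:
{"method": "arm_command", "body": {"deltas": [[0,0,0,-0.1,-0.05,0.15,0.2],[0,0,0,-0.1,-0.05,0.15,0.2],[0,0,0,-0.1,-0.05,0.15,1],[0,0,0,-0.1,-0.05,0.15,1],[0,0,0,-0.1,-0.05,0.15,1],[0,0,0,-0.1,-0.05,0.15,1],[0,0,0,-0.1,-0.05,0.15,1],[0,0,0,-0.1,-0.05,0.15,1]]}}

```text
time_s: 20.18
tcp_pos: [0.6205, 0.0655, 0.0825]
ee_rot: [[0.996, 0.091, 0.0], [0.091, -0.996, 0.0], [0.0, -0.0, -1.0]]
wrist_force: [-0.2, 0.0, 2.2]
gripper_width: 0.337
gripper_force: 30.0
```

```bash
python3 - <<'E'
from h import *
go([*seat(2),.0825],YAW); s=sense(); print(s['tcp_pos'],s['gripper_width'],s['gripper_force'],s['wrist_force'])
go([*bay(1),.145],YAW)
E
```

```text
go [-0.     -0.0004  0.0011] [ 0.05  0.02 -0.  ]
[0.6204609  0.06545575 0.08245546] 0.3371203561910327 30.000632470473647 [-0.19514634  0.01563162  2.20532723]
go [-0.     -0.0004  0.0011] [ -4.13 -10.48  -6.26]
```

Emit:
{"method": "arm_command", "body": {"deltas": [[0,0,0,0,0,-0.5,1],[0,0,0,0,0,-1,1],[0,0,0,0,0,-1.8,1],[0,0,0,0,0,-2.8,1],[0,0,0,0,0,-4.2,1],[0,0,0,0,0,-5.6,1],[0,0,0,0,0,-6.2,1],[0,0,0,0,0,-6.2,1]]}}

```text
time_s: 20.85
tcp_pos: [0.6219, 0.0656, 0.1478]
ee_rot: [[0.996, 0.092, 0.006], [0.092, -0.996, 0.001], [0.006, -0.0, -1.0]]
wrist_force: [1.3, 0.5, -0.9]
gripper_width: 0.339
gripper_force: 30.0
```

Emit:
{"method": "arm_command", "body": {"deltas": [[0,0,0,-0.8,-2,0,1],[0,0,0,-1.8,-4.5,0,1],[0,0,0,-2.8,-7,0,1],[0,0,0,-3.7,-9.3,0,1],[0,0,0,-4.1,-10.5,0,1],[0,0,0,-4.1,-10.5,0,1],[0,0,0,-4.1,-10.5,0,1],[0,0,0,-4.1,-10.5,0,1]]}}

```text
time_s: 21.52
tcp_pos: [0.5701, 0.1657, 0.1441]
ee_rot: [[0.996, 0.091, -0.0], [0.091, -0.996, -0.0], [-0.0, 0.0, -1.0]]
wrist_force: [0.5, -0.8, -0.3]
gripper_width: 0.335
gripper_force: 30.0
```

```bash
python3 - <<'E'
from h import *
s=sense(); print(s['gripper_width'],s['gripper_force'],s['wrist_force'])
go([*bay(1),.0665],YAW)
E
```

```text
0.33537730484058986 29.99976254068315 [ 0.49715688 -0.78672018 -0.31197449]
go [0.0003 0.0002 0.0006] [-0.04 -0.05  7.76]
```

Emit:
{"method": "arm_command", "body": {"deltas": [[0,0,0,0,0,2,1],[0,0,0,0,0,4.5,1],[0,0,0,0,0,6.5,1],[0,0,0,0,0,7.5,1],[0,0,0,0,0,7.75,1],[0,0,0,0,0,7.75,1],[0,0,0,0,0,7.75,1],[0,0,0,0,0,7.75,1]]}}

```text
time_s: 22.18
tcp_pos: [0.5732, 0.1656, 0.0697]
ee_rot: [[0.996, 0.091, 0.006], [0.091, -0.996, 0.001], [0.006, -0.001, -1.0]]
wrist_force: [0.6, -2.0, 11.0]
gripper_width: 0.335
gripper_force: 33.2
```

Emit:
{"method": "arm_command", "body": {"deltas": [[0,0,0,0,0,0,-0.5],[0,0,0,0,0,0,-0.5],[0,0,0,0,0,0,-0.5],[0,0,0,0,0,0,-0.5],[0,0,0,0,0,0,-0.5],[0,0,0,0,0,-3,-0.5],[0,0,0,0,0,-7,-0.5],[0,0,0,0,0,-11,-0.5]]}}

```text
time_s: 22.85
tcp_pos: [0.569, 0.1656, 0.1763]
ee_rot: [[0.996, 0.091, -0.004], [0.091, -0.996, -0.002], [-0.004, 0.002, -1.0]]
wrist_force: [1.1, 0.2, -0.1]
gripper_width: 0.737
gripper_force: 0.0
```

```bash
python3 -c "
from h import *
s=sense(); print(s['tcp_pos'],s['wrist_force'],s['gripper_force'],s['gripper_width'])
go([.37,.02,.25],YAW)"
```

```text
[0.56904007 0.16564248 0.17634385] [ 1.09320999  0.16289373 -0.11368799] 0.0 0.7371304958317195
go [0.002  0.0039 0.0011] [-21.18  12.7   -7.26]
```

Emit:
{"method": "arm_command", "body": {"deltas": [[0,0,0,-3,1.8,-1.5,-0.5],[0,0,0,-6,3.6,-3,-0.5],[0,0,0,-9,5.4,-4.5,-0.5],[0,0,0,-12,7.2,-6,-0.5],[0,0,0,-15,9,-7.2,-0.5],[0,0,0,-18,10.8,-7.2,-0.5],[0,0,0,-21.1,12.7,-7.2,-0.5],[0,0,0,-21.1,12.7,-7.2,-0.5]]}}

```text
time_s: 23.52
tcp_pos: [0.366, 0.0175, 0.2481]
ee_rot: [[0.996, 0.089, -0.003], [0.089, -0.996, 0.0], [-0.002, -0.001, -1.0]]
wrist_force: [-0.1, 0.9, 0.8]
gripper_width: 0.75
gripper_force: 0.0
```

Emit:
{"method": "arm_command", "body": {"deltas": [[0,0,0,0,0,0,-0.5],[0,0,0,0,0,0,-0.5],[0,0,0,0,0,0,-0.5]]}}

```text
time_s: 23.77
tcp_pos: [0.3722, 0.021, 0.2486]
ee_rot: [[0.996, 0.091, 0.0], [0.091, -0.996, -0.0], [0.0, 0.0, -1.0]]
wrist_force: [-0.6, -0.4, 0.8]
gripper_width: 0.75
gripper_force: 0.0
```

```bash
python3 -c "
from h import *
s=sense(); print(s['tcp_pos'],s['wrist_force'],s['time_s'])
c=cam('wrist'); cv2.imwrite('pics/w8.png',c['pixels'])
u,v=proj(c,[.4325,.0167,.015]); print(u,v); q=dmask(c,u,v); go([*q[:2],.09],YAW)
print(proj(c,[*bay(1),.066]))"
```

```text
[0.37215363 0.02101356 0.24857059] [-0.58868669 -0.44664159  0.77363062] 23.7667
324.50289601256225 122.94083940888918
dmask [324.4 123. ] [45.1 46.5] [0.4324 0.0168 0.015 ]
go [0.0003 0.0005 0.0013] [ 5.96  0.97 15.84]
[175.09817956 -48.40775212]
```

View pics/w8.png

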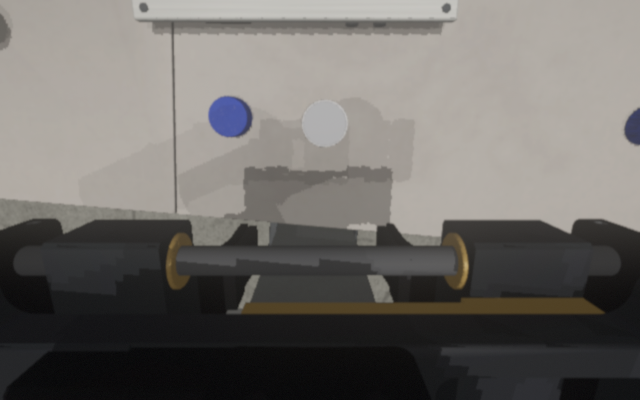

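Dish A is at (324,123), unmoved. The cap at (230,117) is clear of the fingers.

Emit:
{"method": "arm_command", "body": {"deltas": [[0,0,0,1.5,0.2,3.5,-0.5],[0,0,0,3,0.5,7,-0.5],[0,0,0,4.5,0.7,10.5,-0.5],[0,0,0,6,0.95,14,-0.5],[0,0,0,6,0.95,16.5,-0.5],[0,0,0,6,0.95,19,-0.5],[0,0,0,6,0.95,19,-0.5],[0,0,0,6,0.95,19,-0.5]]}}

```text
time_s: 24.48
tcp_pos: [0.4318, 0.0165, 0.0573]
ee_rot: [[0.996, 0.092, -0.004], [0.092, -0.996, -0.002], [-0.004, 0.002, -1.0]]
wrist_force: [-0.4, 0.3, 0.9]
gripper_width: 0.75
gripper_force: 0.0
```

Emit:
{"method": "arm_command", "body": {"deltas": [[0,0,0,0,0,0,-0.5],[0,0,0,0,0,0,-0.5]]}}

```text
time_s: 24.65
tcp_pos: [0.4334, 0.0172, 0.06]
ee_rot: [[0.996, 0.092, 0.003], [0.092, -0.996, 0.001], [0.003, -0.001, -1.0]]
wrist_force: [0.7, 0.5, 0.1]
gripper_width: 0.748
gripper_force: 0.0
```

```bash
python3 - <<'E'
from h import *
go([.4329,.0168,.022],YAW); s=sense(); print(s['tcp_pos'],s['gripper_width'],s['joint_velocities'].round(1))
E
```

```text
go [-0.0009 -0.0034  0.0017] [-0.06  0.04  3.8 ]
[0.43337068 0.0172084  0.06001119] 0.7476711760229542 [-0.  -0.8 -0.4 -0.2  0.1  0. ]
```

Emit:
{"method": "arm_command", "body": {"deltas": [[0,0,0,0,0,2,-0.5],[0,0,0,0,0,3.4,-0.5],[0,0,0,0,0,3.7,-0.5],[0,0,0,0,0,3.7,-0.5],[0,0,0,0,0,3.7,1],[0,0,0,0,0,3.7,1],[0,0,0,0,0,3.7,1],[0,0,0,0,0,3.7,1]]}}

```text
time_s: 25.32
tcp_pos: [0.4328, 0.0169, 0.0226]
ee_rot: [[0.996, 0.091, 0.002], [0.091, -0.996, 0.001], [0.002, -0.001, -1.0]]
wrist_force: [-1.1, -0.3, 6.6]
gripper_width: 0.61
gripper_force: 30.0
```

Emit:
{"method": "arm_command", "body": {"deltas": [[0,0,0,0,0,0,1],[0,0,0,0,0,0,1]]}}

```text
time_s: 25.48
tcp_pos: [0.4328, 0.0168, 0.0226]
ee_rot: [[0.996, 0.091, 0.002], [0.091, -0.996, 0.001], [0.002, -0.0, -1.0]]
wrist_force: [-0.9, -0.6, 7.2]
gripper_width: 0.61
gripper_force: 30.0
```

```bash
python3 - <<'E'
from h import *
s=sense(); print(s['tcp_pos'],s['gripper_width'],s['gripper_force'],s['wrist_force'])
go([*bay(2),.17],YAW)
E
```

```text
[0.43278198 0.01684475 0.02257432] 0.6102051946300702 30.001500248908997 [-0.86044296 -0.56936646  7.22471004]
go [-0.0005 -0.0021  0.0014] [ 15.02  -3.11 -14.71]
```

Emit:
{"method": "arm_command", "body": {"deltas": [[0,0,0,0,0,-2,1],[0,0,0,0,0,-5,1],[0,0,0,0,0,-8,1],[0,0,0,0,0,-11.5,1],[0,0,0,2,-0.4,-14.7,1],[0,0,0,5,-1,-14.7,1],[0,0,0,8,-1.6,-14.7,1],[0,0,0,11,-2.3,-14.7,1]]}}

```text
time_s: 26.15
tcp_pos: [0.5405, 0.0497, 0.1699]
ee_rot: [[0.996, 0.091, 0.002], [0.091, -0.996, 0.001], [0.002, -0.001, -1.0]]
wrist_force: [-0.7, 0.0, 0.2]
gripper_width: 0.612
gripper_force: 30.0
```

Emit:
{"method": "arm_command", "body": {"deltas": [[0,0,0,2.5,-0.5,0,1],[0,0,0,4,-0.8,0,1],[0,0,0,4,-0.8,0,1],[0,0,0,4,-0.8,0,1],[0,0,0,4,-0.8,0,1],[0,0,0,4,-0.8,0,1],[0,0,0,4,-0.8,0,1]]}}

```text
time_s: 26.73
tcp_pos: [0.5777, 0.0608, 0.1689]
ee_rot: [[0.996, 0.091, -0.0], [0.091, -0.996, 0.0], [-0.0, -0.0, -1.0]]
wrist_force: [0.4, -0.5, -0.0]
gripper_width: 0.611
gripper_force: 30.0
```

```bash
python3 - <<'E'
from h import *
c=cam('wrist'); p=c['pixels'].astype(int); s=sense(); R=np.array(s['ee_rot'])
cv2.imwrite('pics/w9.png',c['pixels'])
print(s['tcp_pos'],s['gripper_width'],s['gripper_force'],s['wrist_force'],s['joint_velocities'].round(1))
m=((abs(p[...,2]-p[...,0])<5)&(p[...,1]>150)).astype(np.uint8); m[:190]=0;m[:,:255]=0;m[:,385:]=0;m[300:]=0
k=max(cv2.findContours(m,0,2)[0],key=cv2.contourArea).reshape(-1,2)
k=k[k[:,1]<244]; z=s['tcp_pos'][2]-.007
w=np.array([ray(c,*q,z)[:2] for q in k]); A=np.c_[2*w,np.ones(len(w))]; x=np.linalg.lstsq(A,(w**2).sum(1),rcond=None)[0]
print(x[:2],np.sqrt(x[2]+x[0]**2+x[1]**2)); print('offset in tool',R.T[:2,:2]@(x[:2]-s['tcp_pos'][:2]),'front',(w@EX).max()-s['tcp_pos'][:2]@EX)
go([*bay(2),.0625],YAW)
E
```

```text
[0.57786035 0.06084397 0.16896238] 0.612546429343753 29.99969869852066 [-0.06529321 -0.91468023  0.04141568] [-0.   0.2  0.4  0.1  0.1 -0. ]
[0.5771962  0.06027202] 0.026340953648073408
offset in tool [-0.00071351  0.00050905] front 0.025751601130081347
go [-0.0001 -0.0002  0.001 ] [ 0.13 -0.05 10.65]
```

View pics/w9.png

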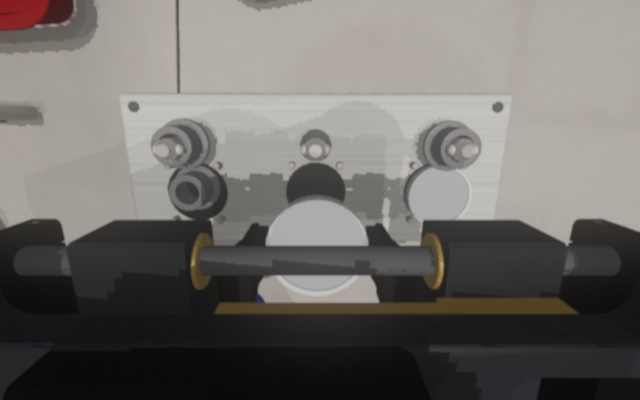

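Dish A is in the jaws at (317,245), collar 3 is home over dish B at (450,147), and collar 2 is parked flat at (193,190). I lower dish A into bay 2.

Emit:
{"method": "arm_command", "body": {"deltas": [[0,0,0,0.15,-0.05,3,1],[0,0,0,0.15,-0.05,6,1],[0,0,0,0.15,-0.05,8.8,1],[0,0,0,0.15,-0.05,8.8,1],[0,0,0,0.15,-0.05,8.8,1],[0,0,0,0.15,-0.05,8.8,1],[0,0,0,0.15,-0.05,8.8,1]]}}

```text
time_s: 27.37
tcp_pos: [0.5815, 0.0621, 0.0829]
ee_rot: [[0.996, 0.092, 0.004], [0.092, -0.996, 0.001], [0.004, -0.001, -1.0]]
wrist_force: [-0.2, -0.4, 0.8]
gripper_width: 0.613
gripper_force: 30.0
```

```bash
python3 - <<'E'
from h import *
s=sense(); print(s['tcp_pos'],s['gripper_width'],s['gripper_force'],s['wrist_force'],s['joint_velocities'].round(1))
go([*(bay(2)+.0007*EX),.0625],YAW)
E
```

```text
[0.581467   0.06213872 0.08290157] 0.6128897950891143 29.999701380729675 [-0.15824856 -0.44855365  0.76075285] [-0.  -0.3 -0.2 -0.5  0.2 -0. ]
go [-0.0008 -0.0044  0.0015] [-0.17  0.05  2.04]
```

Emit:
{"method": "arm_command", "body": {"deltas": [[0,0,0,-0.1,0.05,0.4,1],[0,0,0,-0.1,0.05,0.8,1],[0,0,0,-0.1,0.05,1.2,1],[0,0,0,-0.1,0.05,1.6,1],[0,0,0,-0.1,0.05,1.9,1],[0,0,0,-0.1,0.05,2,1],[0,0,0,-0.1,0.05,2,1],[0,0,0,-0.1,0.05,2,1]]}}

```text
time_s: 28.03
tcp_pos: [0.5789, 0.0611, 0.0626]
ee_rot: [[0.996, 0.092, 0.0], [0.092, -0.996, -0.001], [-0.0, 0.001, -1.0]]
wrist_force: [-5.2, 0.3, 12.2]
gripper_width: 0.611
gripper_force: 30.0
```

```bash
python3 - <<'E'
from h import *
s=sense(); print(s['tcp_pos'],s['gripper_width'],s['gripper_force'],s['wrist_force'],s['joint_velocities'].round(1))
go([*(bay(2)+.0007*EX),.0625],YAW)
E
```

```text
[0.57892246 0.06105652 0.06258743] 0.6108222957947346 30.00242292881012 [-5.17258901  0.28388812 12.19119182] [ 0.1 -0.  -0.  -0.1  0.1  0. ]
go [0.0005 0.     0.0016] [ 0.1  -0.04  0.01]
```

Emit:
{"method": "arm_command", "body": {"deltas": [[0,0,0,0,0,-0.05,1],[0,0,0,0,0,-0.05,-0.6],[0,0,0,0,0,-0.05,-0.6],[0,0,0,0,0,-0.05,-0.6],[0,0,0,0,0,-0.05,-0.6],[0,0,0,0,0,-2,-0.6],[0,0,0,0,0,-5,-0.6],[0,0,0,0,0,-8,-0.6]]}}

```text
time_s: 28.7
tcp_pos: [0.5783, 0.0608, 0.14]
ee_rot: [[0.996, 0.091, -0.003], [0.091, -0.996, -0.001], [-0.004, 0.001, -1.0]]
wrist_force: [0.6, 1.6, 1.2]
gripper_width: 0.794
gripper_force: 0.0
```

```bash
python3 - <<'E'
from h import *
go([*(bay(1)-.08*EX-.03*EY),.16],YAW)
E
```

```text
go [0.001  0.0036 0.0009] [-7.91 -7.57 -1.98]
```

Emit:
{"method": "arm_command", "body": {"deltas": [[0,0,0,-2,-1.9,-1,-0.6],[0,0,0,-4.5,-4.3,-2,-0.6],[0,0,0,-7,-6.7,-2,-0.6],[0,0,0,-7.9,-7.5,-2,-0.6],[0,0,0,-7.9,-7.5,-2,-0.6],[0,0,0,-7.9,-7.5,-2,-0.6],[0,0,0,-7.9,-7.5,-2,-0.6],[0,0,0,-7.9,-7.5,-2,-0.6]]}}

```text
time_s: 29.37
tcp_pos: [0.4943, 0.1281, 0.1601]
ee_rot: [[0.996, 0.09, -0.0], [0.09, -0.996, -0.0], [-0.0, 0.0, -1.0]]
wrist_force: [-0.6, -0.5, -0.0]
gripper_width: 0.802
gripper_force: 0.0
```

```bash
python3 - <<'E'
from h import *
s=sense(); print(s['tcp_pos'],s['time_s'],s['joint_velocities'].round(1))
c=cam('wrist'); cv2.imwrite('pics/w10.png',c['pixels'])
u,v=proj(c,[*bay(2),.055]); print(u,v); q=dmask(c,u,v,z=.055,w=60); print('dishA',EX@(q[:2]-bay(2)),EY@(q[:2]-bay(2)))
u,v=np.round(proj(c,[*bay(1),.066])).astype(int); print(u,v)
g=cv2.cvtColor(c['pixels'],cv2.COLOR_BGR2GRAY)
m=np.zeros_like(g); m[v-17:v+17,u-18:u+18]=(g<90)[v-17:v+17,u-18:u+18]
n,l,st,ce=cv2.connectedComponentsWithStats(m); i=l[v,u]; print(st[i],ce[i])
p=ray(c,*ce[i],.066); print(p, EX@(p[:2]-bay(1)),EY@(p[:2]-bay(1)))
go([*p[:2],.0665],YAW)
E
```

```text
[0.49433322 0.12810071 0.16013807] 29.3667 [-0.2  0.  -0.  -0.  -0.1 -0.2]
413.2940800612792 100.13515778150463
dmask [415.5 100.4] [69.4 77.4] [0.5791 0.0598 0.055 ]
dishA -0.00021321796514393559 -0.0016816499411829436
273 99
[262  82  25  24 492] [274.35772358  92.48170732]
[0.57447917 0.16545781 0.066     ] 0.0046947731015717165 -0.0010202177066241786
go [ 0.0004  0.0005 -0.0003] [ 8.33 -3.01  9.35]
```

View pics/w10.png

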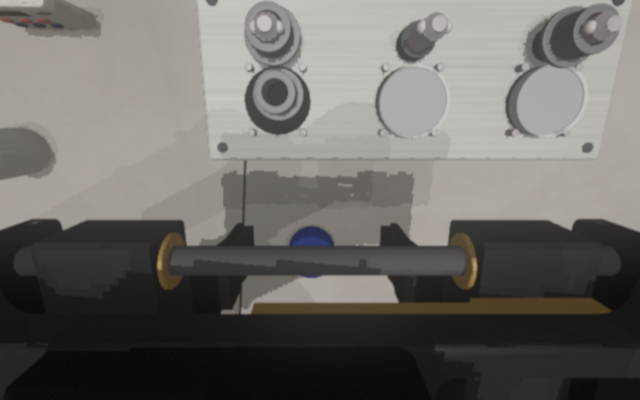

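Dishes A and B lie between the pins at (413,100) and (547,98). The parked collar's bore is at (274,92), lying flat 4.7 mm ahead of bay 1's centre.

Emit:
{"method": "arm_command", "body": {"deltas": [[0,0,0,3,-1,2,-0.6],[0,0,0,6,-2,4,-0.6],[0,0,0,8.3,-3,6,-0.6],[0,0,0,8.3,-3,8,-0.6],[0,0,0,8.3,-3,9.3,-0.6],[0,0,0,8.3,-3,9.3,-0.6],[0,0,0,8.3,-3,9.3,0.2],[0,0,0,8.3,-3,9.3,0.2]]}}

```text
time_s: 30.08
tcp_pos: [0.5743, 0.1658, 0.0683]
ee_rot: [[0.996, 0.091, 0.001], [0.091, -0.996, 0.0], [0.001, -0.0, -1.0]]
wrist_force: [-0.3, -0.4, -0.0]
gripper_width: 0.72
gripper_force: 0.0
```

Emit:
{"method": "arm_command", "body": {"deltas": [[0,0,0,0,0,0,0.2],[0,0,0,0,0,0,0.2]]}}

```text
time_s: 30.25
tcp_pos: [0.5741, 0.1662, 0.069]
ee_rot: [[0.996, 0.091, 0.002], [0.091, -0.996, 0.001], [0.002, -0.001, -1.0]]
wrist_force: [0.4, -0.3, -0.3]
gripper_width: 0.583
gripper_force: 0.0
```

```bash
python3 - <<'E'
from h import *
go([.5745,.1655,.0665],YAW); s=sense(); print(s['gripper_width'],s['wrist_force'],s['joint_velocities'].round(1))
E
```

```text
go [-0.001  -0.0024  0.0009] [0.03 0.08 0.25]
0.5828307202416799 [ 0.42940377 -0.25253234 -0.26906308] [ 0.1  0.1 -0.3 -0.1  0.1 -0. ]
```

Emit:
{"method": "arm_command", "body": {"deltas": [[0,0,0,0.05,0.05,0.15,0.2],[0,0,0,0.05,0.05,0.15,1],[0,0,0,0.05,0.05,0.15,1],[0,0,0,0.05,0.05,0.15,1],[0,0,0,0.05,0.05,0.15,1],[0,0,0,0.05,0.05,0.15,1],[0,0,0,0.05,0.05,0.15,1]]}}

```text
time_s: 30.83
tcp_pos: [0.5741, 0.1656, 0.0664]
ee_rot: [[0.996, 0.091, 0.0], [0.091, -0.996, -0.0], [0.0, 0.0, -1.0]]
wrist_force: [-0.6, -0.5, 3.1]
gripper_width: 0.339
gripper_force: 30.0
```

```bash
python3 - <<'E'
from h import *
s=sense(); print(s['tcp_pos'],s['gripper_width'],s['gripper_force'],s['wrist_force'])
p=np.array([.57448,.16546]); print('collar ahead',EX@(p-s['tcp_pos'][:2]))
go([*seat(2),.145],YAW)
E
```

```text
[0.5740548  0.16557772 0.06640894] 0.33907662585837217 30.00057944096625 [-0.55847803 -0.54972563  3.10012838]
collar ahead 0.0004128622371422754
go [ 0.     -0.0002  0.0011] [ 3.76 10.42 -7.86]
```

The parked flange reaches under collar 1's flange, so I back off toward -x before lifting.

Emit:
{"method": "arm_command", "body": {"deltas": [[0,0,0,-0.1,0,-0.2,1],[0,0,0,-0.5,0,-0.3,1],[0,0,0,-0.9,0,-0.3,1],[0,0,0,-0.9,0,-0.4,1],[0,0,0,-0.9,0,-1,1],[0,0,0,-0.9,0,-2.5,1],[0,0,0,-0.9,0,-5,1],[0,0,0,-0.9,0,-7.8,1]]}}

```text
time_s: 31.5
tcp_pos: [0.5642, 0.1643, 0.1439]
ee_rot: [[0.996, 0.091, -0.003], [0.091, -0.996, -0.002], [-0.003, 0.001, -1.0]]
wrist_force: [0.6, 0.0, -0.7]
gripper_width: 0.34
gripper_force: 30.0
```

Emit:
{"method": "arm_command", "body": {"deltas": [[0,0,0,1,2,0,1],[0,0,0,2,4.5,0,1],[0,0,0,3,7,0,1],[0,0,0,4,9.4,0,1],[0,0,0,4.6,10.4,0,1],[0,0,0,4.6,10.4,0,1],[0,0,0,4.6,10.4,0,1],[0,0,0,4.6,10.4,0,1]]}}

```text
time_s: 32.17
tcp_pos: [0.62, 0.066, 0.1441]
ee_rot: [[0.996, 0.091, -0.0], [0.091, -0.996, 0.0], [-0.0, -0.0, -1.0]]
wrist_force: [0.4, 0.1, -0.8]
gripper_width: 0.336
gripper_force: 30.0
```

Emit:
{"method": "arm_command", "body": {"deltas": [[0,0,0,0,0,0,1],[0,0,0,0,0,0,1],[0,0,0,0,0,0,1]]}}

```text
time_s: 32.42
tcp_pos: [0.6201, 0.0662, 0.1442]
ee_rot: [[0.996, 0.092, 0.0], [0.092, -0.996, 0.0], [0.0, -0.0, -1.0]]
wrist_force: [0.9, -0.4, -0.2]
gripper_width: 0.333
gripper_force: 30.0
```

```bash
python3 - <<'E'
from h import *
s=sense(); print(s['tcp_pos'],s['gripper_width'],s['gripper_force'],s['wrist_force'],s['joint_velocities'].round(1))
go([*(seat(2)-.0004*EX),.1175],YAW)
c=cam('wrist'); cv2.imwrite('pics/w11.png',c['pixels'])
E
```

```text
[0.62005582 0.06620299 0.14418969] 0.33271964815312055 29.999903021380305 [ 0.86849847 -0.40987216 -0.15369977] [-0.2  0.1  0.  -0.   0.1  0.1]
go [-0.0001 -0.0001  0.0022] [0.05 0.1  2.67]
```

View pics/w11.png

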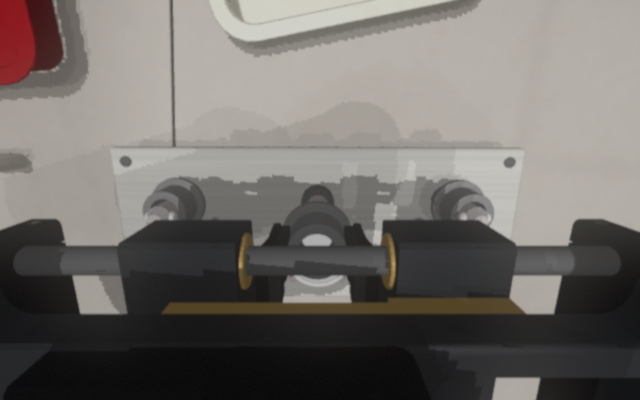

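The collar is level at (317,240), with post 2 in line behind it at (318,195). Collars 1 and 3 are home at (173,208) and (465,208). I lower it.

Emit:
{"method": "arm_command", "body": {"deltas": [[0,0,0,0.05,0.08,1,1],[0,0,0,0.05,0.08,2,1],[0,0,0,0.05,0.08,2.7,1],[0,0,0,0.05,0.08,2.7,1],[0,0,0,0.05,0.08,2.7,1],[0,0,0,0.05,0.08,2.7,1]]}}

```text
time_s: 32.97
tcp_pos: [0.6208, 0.0645, 0.1168]
ee_rot: [[0.996, 0.091, -0.001], [0.091, -0.996, -0.001], [-0.001, 0.0, -1.0]]
wrist_force: [0.1, 0.1, 0.4]
gripper_width: 0.336
gripper_force: 30.0
```

```bash
python3 - <<'E'
from h import *
s=sense(); print(s['tcp_pos'],s['gripper_width'],s['gripper_force'],s['wrist_force'],s['moment'])
go([*(seat(2)-.0004*EX),.083],YAW)
E
```

```text
[0.62080359 0.06449028 0.1168251 ] 0.3364176837898558 29.999981950968504 [0.06723198 0.05495467 0.35075618] [ 0.08493949 -0.02130213  0.00816656]
go [0.0004 0.0006 0.0011] [-0.01 -0.08  3.38]
```

Emit:
{"method": "arm_command", "body": {"deltas": [[0,0,0,0,-0.05,0.6,1],[0,0,0,0,-0.05,1.2,1],[0,0,0,0,-0.05,1.9,1],[0,0,0,0,-0.05,2.6,1],[0,0,0,0,-0.05,3.2,1],[0,0,0,0,-0.05,3.5,1],[0,0,0,0,-0.05,3.7,1],[0,0,0,0,-0.05,3.7,1]]}}

```text
time_s: 33.63
tcp_pos: [0.6211, 0.0653, 0.0828]
ee_rot: [[0.996, 0.092, 0.001], [0.092, -0.996, -0.0], [0.001, 0.001, -1.0]]
wrist_force: [-6.0, 2.4, 13.9]
gripper_width: 0.342
gripper_force: 30.0
```

```bash
python3 - <<'E'
from h import *
s=sense(); print(s['tcp_pos'],s['gripper_width'],s['gripper_force'],s['wrist_force'],s['moment'])
E
```

```text
[0.62108096 0.06525741 0.08279198] 0.34216801655481144 30.003783898428082 [-5.95892695  2.38288616 13.87214331] [ 0.62486456  1.63264335 -0.06911018]
```

Emit:
{"method": "arm_command", "body": {"deltas": [[0,0,0,0,0,-0.25,1],[0,0,0,0,0,-0.25,-0.6],[0,0,0,0,0,-0.25,-0.6],[0,0,0,0,0,-0.25,-0.6],[0,0,0,0,0,-0.25,-0.6],[0,0,0,0,0,-2,-0.6],[0,0,0,0,0,-5,-0.6],[0,0,0,0,0,-8,-0.6]]}}

```text
time_s: 34.3
tcp_pos: [0.62, 0.0647, 0.1592]
ee_rot: [[0.996, 0.091, -0.004], [0.091, -0.996, -0.002], [-0.004, 0.001, -1.0]]
wrist_force: [0.5, 0.4, 0.5]
gripper_width: 0.753
gripper_force: 0.0
```

Emit:
{"method": "arm_command", "body": {"deltas": [[0,0,0,-2.5,0,-1.5,-0.6],[0,0,0,-6,0,-3,-0.6],[0,0,0,-9.5,0,-4,-0.6],[0,0,0,-12,0,-4,-0.6],[0,0,0,-12,0,-4,-0.6],[0,0,0,-12,0,-4,-0.6],[0,0,0,-12,0,-4,-0.6],[0,0,0,-12,0,-4,-0.6]]}}

```text
time_s: 34.97
tcp_pos: [0.5023, 0.0544, 0.1997]
ee_rot: [[0.996, 0.091, -0.0], [0.091, -0.996, -0.0], [-0.0, 0.0, -1.0]]
wrist_force: [-0.8, -0.2, -0.0]
gripper_width: 0.801
gripper_force: 0.0
```

```bash
python3 - <<'E'
from h import *
s=sense(); print(s['tcp_pos'],s['time_s'],s['wrist_force'],s['gripper_force'])
c=cam('wrist'); cv2.imwrite('pics/w12.png',c['pixels']); g=cv2.cvtColor(c['pixels'],cv2.COLOR_BGR2GRAY)
for n in (2,3):
    q=dmask(c,*proj(c,[*bay(n),.055]),z=.055,w=50); d=q[:2]-bay(n); print('dish in bay',n,EX@d,EY@d)
for n in (1,2,3):
    u,v=proj(c,[*seat(n),.0825]); w=28; r=cv2.resize(g[int(v)-w:int(v)+w,int(u)-w:int(u)+w],None,fx=4,fy=4,interpolation=2)
    h=cv2.HoughCircles(r,cv2.HOUGH_GRADIENT_ALT,1.5,4,param1=60,param2=.6,minRadius=30,maxRadius=110)
    print(n,u,v,None if h is None else [(round(a/4+int(u)-w,1),round(b/4+int(v)-w,1),round(rr/4,1)) for a,b,rr in h[0]])
    print('  expect sleeve top r',c['f']*.015/(c['R']@[*seat(n),.0825]+c['t'])[2],'flange top ctr',proj(c,[*seat(n),.0615]),c['f']*.02/(c['R']@[*seat(n),.0615]+c['t'])[2],'if 7.5 up: sleeve',proj(c,[*seat(n),.09]))
E
```

```text
[0.50227558 0.05435261 0.19970881] 34.9667 [-0.75391621 -0.22724152 -0.03921361] 0.0
dmask [316.9 105.2] [62.5 65.7] [0.5784 0.0605 0.055 ]
dish in bay 2 -0.0009063972975539449 -0.0008844677509110681
dmask [436.2 104.3] [59.1 65.2] [ 0.5888 -0.0444  0.055 ]
dish in bay 3 2.3930262952419424e-05 -0.0012974479184231797
1 178.63105593804104 45.26247403670038 [(np.float32(177.8), np.float32(43.2), np.float32(21.0)), (np.float32(175.1), np.float32(38.8), np.float32(16.2)), (np.float32(177.8), np.float32(43.2), np.float32(13.5)), (np.float32(171.4), np.float32(44.8), np.float32(11.4)), (np.float32(185.2), np.float32(48.1), np.float32(9.4)), (np.float32(169.1), np.float32(42.1), np.float32(7.9))]
  expect sleeve top r 19.605700637797977 flange top ctr [189.42441401  50.93843417] 24.0933293604305 if 7.5 up: sleeve [174.31776395  42.99422043]
2 315.871147422045 45.446218651371055 [(np.float32(317.0), np.float32(46.2), np.float32(19.2)), (np.float32(317.4), np.float32(52.6), np.float32(18.4)), (np.float32(317.0), np.float32(46.2), np.float32(23.7)), (np.float32(309.1), np.float32(50.0), np.float32(17.4)), (np.float32(317.0), np.float32(46.2), np.float32(12.1)), (np.float32(323.0), np.float32(52.2), np.float32(18.7)), (np.float32(322.6), np.float32(53.8), np.float32(16.2)), (np.float32(317.0), np.float32(46.2), np.float32(9.4))]
  expect sleeve top r 19.598032237076367 flange top ctr [315.91454987  51.10574514] 24.08464359154064 if 7.5 up: sleeve [315.85380348  43.18462932]
3 453.003923124196 45.62981958574542 [(np.float32(456.1), np.float32(45.9), np.float32(21.2)), (np.float32(454.2), np.float32(42.1), np.float32(16.2)), (np.float32(454.2), np.float32(42.1), np.float32(19.2)), (np.float32(454.2), np.float32(46.6), np.float32(19.1))]
  expect sleeve top r 19.590369832710564 flange top ctr [442.31351791  51.27293553] 24.075964082922447 if 7.5 up: sleeve [457.27570638  43.37488465]
```

Dishes A and B are within 1.5 mm of centre, and collars 2 and 3 measure home. Collar 1 is ambiguous, so I look at it from straight in front.

Emit:
{"method": "arm_command", "body": {"deltas": [[0,0,0,0,-3,0,-0.6],[0,0,0,0,-6,0,-0.6],[0,0,0,0,-9,0,-0.6],[0,0,0,0,-10.5,0,-0.6],[0,0,0,0,-10.5,0,-0.6],[0,0,0,0,-10.5,0,-0.6],[0,0,0,0,-10.5,0,-0.6],[0,0,0,0,-10.5,0,-0.6]]}}

```text
time_s: 35.68
tcp_pos: [0.4919, 0.1579, 0.1997]
ee_rot: [[0.996, 0.09, -0.001], [0.09, -0.996, -0.001], [-0.001, 0.001, -1.0]]
wrist_force: [-0.6, -0.5, -0.6]
gripper_width: 0.804
gripper_force: 0.0
```

```bash
python3 - <<'E'
from h import *
c=cam('wrist'); g=cv2.cvtColor(c['pixels'],cv2.COLOR_BGR2GRAY)
for n in (1,2):
    u,v=proj(c,[*seat(n),.0825]); w=28; r=cv2.resize(g[int(v)-w:int(v)+w,int(u)-w:int(u)+w],None,fx=4,fy=4,interpolation=2)
    h=cv2.HoughCircles(r,cv2.HOUGH_GRADIENT_ALT,1.5,4,param1=60,param2=.6,minRadius=30,maxRadius=110)
    print(n,u,v,None if h is None else [(round(float(a)/4+int(u)-w,1),round(float(b)/4+int(v)-w,1),round(float(rr)/4,1)) for a,b,rr in h[0]])
go([*seat(1),.15],YAW); go([*seat(1),.0835],YAW)
E
```

```text
1 314.4904747852142 43.922826948857704 [(315.2, 42.4, 20.8), (314.5, 46.1, 24.5), (313.0, 48.0, 19.4), (315.2, 42.4, 13.5), (314.5, 46.1, 16.8), (307.8, 47.6, 17.0), (314.1, 35.6, 15.8), (308.1, 44.6, 14.4), (306.2, 38.2, 12.9), (314.5, 46.1, 10.2), (315.2, 42.4, 9.2), (315.2, 42.4, 11.2), (314.1, 35.6, 8.5)]
2 451.8323549919285 43.95811544957766 [(448.9, 45.0, 24.8), (454.5, 43.1, 21.1), (454.5, 43.1, 14.0), (452.2, 43.9, 19.1), (453.0, 40.9, 11.7), (457.5, 40.5, 16.2), (457.5, 40.5, 10.1)]
go [ 0.0003  0.0005 -0.0004] [12.02 -0.12  4.98]
go [ 0.0003  0.0005 -0.0004] [12.02 -0.12 11.63]
```

Collar 1's circles look about 6% too large, so it may be sitting high. I grip it and press.

Emit:
{"method": "arm_command", "body": {"deltas": [[0,0,0,3,0,1,-0.6],[0,0,0,6,0,2,-0.6],[0,0,0,9,-0.05,4,-0.6],[0,0,0,11.5,-0.1,5,-0.6],[0,0,0,12,-0.1,5,-0.6],[0,0,0,12,-0.1,5,-0.6],[0,0,0,12,-0.1,5,-0.6],[0,0,0,12,-0.1,5,-0.6]]}}

```text
time_s: 36.4
tcp_pos: [0.6106, 0.1703, 0.1509]
ee_rot: [[0.996, 0.091, 0.001], [0.091, -0.996, 0.0], [0.001, -0.0, -1.0]]
wrist_force: [-0.3, 0.4, 0.5]
gripper_width: 0.799
gripper_force: 0.0
```

```bash
python3 - <<'E'
from h import *
go([*seat(1),.0925],YAW); s=sense(); print(s['tcp_pos'],s['joint_velocities'].round(1))
E
```

```text
go [-0.0004 -0.0006  0.0007] [0.08 0.05 5.84]
[0.61063487 0.17027713 0.1509422 ] [ 0.4 -0.7 -0.1  0.1  0.1 -0. ]
```

Emit:
{"method": "arm_command", "body": {"deltas": [[0,0,0,0.05,0.05,2,-0.6],[0,0,0,0.05,0.05,4,-0.6],[0,0,0,0.05,0.05,5.5,-0.6],[0,0,0,0.05,0.05,5.8,-0.6],[0,0,0,0.05,0.05,5.8,0.2],[0,0,0,0.05,0.05,5.8,0.2],[0,0,0,0.05,0.05,5.8,0.2],[0,0,0,0.05,0.05,5.8,1]]}}

```text
time_s: 37.07
tcp_pos: [0.6124, 0.1706, 0.0937]
ee_rot: [[0.996, 0.091, 0.003], [0.091, -0.996, 0.001], [0.003, -0.001, -1.0]]
wrist_force: [0.3, 0.0, -0.1]
gripper_width: 0.581
gripper_force: 0.0
```

Emit:
{"method": "arm_command", "body": {"deltas": [[0,0,0,0,0,0,1],[0,0,0,0,0,0,1],[0,0,0,0,0,0,1],[0,0,0,0,0,0,1],[0,0,0,0,0,0,1]]}}

```text
time_s: 37.48
tcp_pos: [0.6119, 0.1703, 0.0923]
ee_rot: [[0.996, 0.091, 0.0], [0.091, -0.996, 0.0], [0.0, -0.0, -1.0]]
wrist_force: [-0.7, 0.6, 1.2]
gripper_width: 0.333
gripper_force: 30.0
```

Emit:
{"method": "arm_command", "body": {"deltas": [[0,0,0,0,0,0.1,1],[0,0,0,0,0,0.2,1],[0,0,0,0,0,0.2,1]]}}

```text
time_s: 37.73
tcp_pos: [0.6119, 0.1703, 0.0922]
ee_rot: [[0.996, 0.092, 0.001], [0.092, -0.996, -0.0], [0.001, 0.0, -1.0]]
wrist_force: [-3.9, -0.1, 9.6]
gripper_width: 0.331
gripper_force: 30.0
```

```bash
python3 - <<'E'
from h import *
go([*seat(1),.0925],YAW); s=sense(); print(s['tcp_pos'],s['gripper_force'],s['gripper_width'],s['wrist_force'])
E
```

```text
go [ 0.0004 -0.001   0.0018] [-0.04  0.04 -0.03]
[0.61194387 0.17029379 0.09220936] 30.00194025800738 0.3312052152836889 [-3.88356227 -0.1036306   9.57733989]
```

Emit:
{"method": "arm_command", "body": {"deltas": [[0,0,0,0,0,0.1,1],[0,0,0,0,0,0.25,1],[0,0,0,0,0,0.25,1],[0,0,0,0,0,0.25,1]]}}

```text
time_s: 38.07
tcp_pos: [0.6121, 0.1703, 0.0921]
ee_rot: [[0.996, 0.093, 0.002], [0.093, -0.996, -0.0], [0.002, 0.001, -1.0]]
wrist_force: [-7.9, -0.3, 18.8]
gripper_width: 0.333
gripper_force: 30.0
```

There's no movement at 19 N, well above the ball force, so collar 1 is home. I release it and back off for a last check.

Emit:
{"method": "arm_command", "body": {"deltas": [[0,0,0,0,0,-0.4,1],[0,0,0,0,0,-0.4,-0.6],[0,0,0,0,0,-0.4,-0.6],[0,0,0,0,0,-0.4,-0.6],[0,0,0,0,0,-0.4,-0.6],[0,0,0,0,0,-2.5,-0.6],[0,0,0,0,0,-6,-0.6],[0,0,0,0,0,-10,-0.6]]}}

```text
time_s: 38.73
tcp_pos: [0.6104, 0.1695, 0.1855]
ee_rot: [[0.996, 0.091, -0.006], [0.091, -0.996, -0.003], [-0.007, 0.003, -1.0]]
wrist_force: [0.6, 0.4, 0.2]
gripper_width: 0.758
gripper_force: 0.0
```

Emit:
{"method": "arm_command", "body": {"deltas": [[0,0,0,-3,2.6,0,-0.6],[0,0,0,-6,5.2,0,-0.6],[0,0,0,-9,7.8,0,-0.6],[0,0,0,-12,10.4,0,-0.6],[0,0,0,-12,10.4,0,-0.6],[0,0,0,-12,10.4,0,-0.6],[0,0,0,-12,10.4,0,-0.6],[0,0,0,-12,10.4,0,-0.6]]}}

```text
time_s: 39.4
tcp_pos: [0.5028, 0.0565, 0.1875]
ee_rot: [[0.996, 0.092, 0.001], [0.092, -0.996, 0.0], [0.001, -0.0, -1.0]]
wrist_force: [-0.0, 0.2, 0.1]
gripper_width: 0.804
gripper_force: 0.0
```

```bash
python3 - <<'E'
from h import *
s=sense(); print(s['tcp_pos'],s['time_s'],s['wrist_force'],s['gripper_width'],s['joint_velocities'].round(1))
c=cam('wrist')
for n in (2,3):
    q=dmask(c,*proj(c,[*bay(n),.055]),z=.055,w=50); d=q[:2]-bay(n); print('dish in bay',n,EX@d,EY@d)
g=cv2.cvtColor(c['pixels'],cv2.COLOR_BGR2GRAY); o=cv2.cvtColor(cv2.imread('pics/w12.png'),cv2.COLOR_BGR2GRAY)
for n in (1,2,3):
    u,v=proj(c,[*seat(n),.0825]).astype(int); t=g[v-25:v+30,u-30:u+30]
    r=cv2.matchTemplate(o[:130],t,cv2.TM_CCOEFF_NORMED); _,m,_,l=cv2.minMaxLoc(r); print(n,(u,v),'match in w12',round(m,3),(l[0]+30,l[1]+25))
E
```

```text
[0.50283463 0.05647177 0.18754904] 39.4 [-0.01557291  0.24457185  0.05682141] 0.8040863500705011 [ 0.3  0.5  0.2 -0.1 -0.2  0. ]
dmask [319.4 105.3] [65.4 68. ] [0.5787 0.0606 0.055 ]
dish in bay 2 -0.00058301472472526 -0.000856943757658101
dmask [443.9 104.9] [61.9 68.3] [ 0.5887 -0.0444  0.055 ]
dish in bay 3 -7.155141089411525e-05 -0.0012748257401894783
1 (np.int64(174), np.int64(42)) match in w12 0.96 (177, 44)
2 (np.int64(318), np.int64(42)) match in w12 0.943 (315, 44)
3 (np.int64(462), np.int64(43)) match in w12 0.952 (453, 45)
```

```bash
python3 -c "
from h import *
print(finish_job())"
```

```text
the job is handed in; nothing more can be done
None
```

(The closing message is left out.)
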